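# Turn the tool carousel to its stop and hang up the bending fork

## Task

Turn the tool carousel gently counter-clockwise (seen from above) until you feel it come up firmly against its stop, which brings its one empty hook round to face the robot's side. Then take the bending fork out of its wooden block and hang it on that empty hook, upright with its tines astride the bar, pressed down past the spring keeper until it sits fully home on the bar, then let go. Stay gentle throughout (never push the carousel with more than 30 N, nor press the fork on the bar with more than 25 N), leave the carousel against its stop, and do not disturb the other tools on the table.

Things in the scene. Friction and masses are not known exactly. Their poses are not given: they have to be found in the camera images.
- carousel (a joint): turning angle of the carousel's rotor about its upright axis, rad; grows counter-clockwise from above. That way it ends, 1.1 to 1.8 rad from the start, at a rubber-faced stop, to be found by feel (its angle is not told). The bearing is stiff: turning takes about 7 N at the peg and the rotor stays where it is left. At the stop the resistance rises steeply within a millimetre or two.
- hub_top (a point): on the rotor's axis, on top of the hub, 194 mm above the table; x axis along the empty hook, outward; z up. Hub 90 mm in diameter. Four hooks at 90 degree steps: the empty one is yellow, three red ones carry tools fixed to them, 43 to 240 mm above the table, up to 152 mm from the axis.
- peg_top (a point): centre of the top of the blue turning peg: an upright post, 16 mm in diameter, on the rotor 90 mm from its axis and 45 degrees counter-clockwise of the empty hook. Top 248 mm above the table, free over its upper 80 mm. Push or grip it to turn the rotor.
- hook_seat (a point): seat of the empty yellow hook: on top of its level round bar (12 mm in diameter), 164 mm above the table, 128 mm from the rotor's axis, where the fork's crotch must rest. x axis outward along the bar, y across it, z up. The hook's upturned lip stands 10 mm outside this point: 30 mm wide, straight for 14 mm, then leaning outward, top 28 mm above the bar.
- keeper_face (a point): middle of the brass spring keeper's flat face, 7 mm inside the seat, 11 mm above the bar's top; 30 mm wide, leaning back by 7 mm above, top 38 mm over the bar. It yields towards the axis up to 8 mm, at 3.6 N plus 1.2 N per mm. The fork is pinched between keeper and lip and does not slide down by itself: press it down with some 6 to 16 N (besides its weight) until the bar stops it.
- fork_mid (a point): centre of the bending fork (steel, 0.35 to 0.65 kg, 130 mm tall, 20 mm thick), half-way up. z up, y from tine to tine, x through its thickness. Two tines below, 50 mm long, 14 mm wide, 16 mm apart, ends flared inside to 25 mm; blue yoke 44 mm wide, its underside (the crotch) 15 mm below this point; square shank 20 x 20 mm from 5 to 65 mm above this point. Hangs either way round.
- block: fixed wooden block, 120 x 100 x 50 mm, origin at the centre of its underside. The fork stands upright in the slot at its centre, 26 mm (x) by 54 mm (y), floor 12 mm above the table. Two pins 45 mm from the slot centre towards +x rise up to 30 mm above its top.
- hookbar: the round yellow bar of the empty hook, 12 mm in diameter; origin on its axis, 6 mm under the seat, 158 mm above the table
- fork: the whole fork (see fork_mid); origin midway between its tine ends
- hammer_a: hammer with wooden handle lying on the left of the table; a bystander, leave it alone
- hammer_b: hammer lying at the far middle of the table; a bystander, leave it alone
- spanner: wrench lying on the right, near side; a bystander, leave it alone
- wirebrush: brush lying at the middle of the table; a bystander, leave it alone
- flux_tin: closed round tin, 72 mm diameter, 85 mm tall, on the right; a bystander, leave it alone
- billet: steel bar 120 x 30 x 30 mm lying on the left; a bystander, leave it alone
- rivet_cup: open aluminium cup, 76 mm diameter, 60 mm tall, on the right; a bystander, leave it alone
Not all that is in view belongs to the job. What is meant by the block is not yellow, and is the larger of those in its own colour.

How it is judged (in metres and radians):
On the way, in this order (a step that is already met when the one before it is completed fails the run):
1. the carousel is turned fully home against its stop, while the fork still stands in its block (value of joint carousel above 2.185 rad and horizontal distance between fork_mid and block below 0.02 m), for 0.3 s.
2. the fork sits home on the empty hook, with the carousel at its stop (x of fork_mid in the frame of hook_seat between -0.006 and 0.006 m and y of fork_mid in the frame of hook_seat between -0.006 and 0.006 m and z of fork_mid in the frame of hook_seat between 0.0115 and 0.0168 m and angle between fork_mid's own z axis and vertical below 0.1 rad and value of joint carousel above 2.175 rad), for 0.2 s.
At the end, for the whole second after the job is handed in: The fork hangs released and at rest, upright within 0.1 rad, on the empty hook: its crotch on the bar (at most 1.8 mm above it) and its middle within 6 mm of the seat along and across the bar; the carousel is still within 0.025 rad of its stop (all of step 2 and linear speed of fork below 0.02 m/s and velocity of joint carousel below 0.03 rad/s); the robot touches nothing.
It fails at once if the robot presses on the carousel with more than 30 N (contact force between any of the arm, the fingers and carousel above 30 N).
It fails at once if the fork presses on the bar of the empty hook with more than 25 N (contact force between fork and hookbar above 25 N).
It fails at once if the fork touches the carousel before it has been turned home (contact force between fork and carousel above 0.5 N and value of joint carousel below 2.12 rad).
It fails at once if a bystander is moved by more than 30 mm (distance of any of hammer_a, hammer_b, spanner, wirebrush, flux_tin, billet, rivet_cup from where it was at the start of the episode above 0.03 m).
It also fails if it takes over 72 s, if anything falls off the work surface, if the arm or the gripper's body presses on something with over 40 N, if the wrist force passes 120 N, or if a joint passes its speed limit or range.

## Robot

A 6-joint arm with a two-finger parallel gripper is mounted at the origin on the work surface. World frame = base frame: x ahead of the robot, y to its left, z up, the work surface at z = 0. Lengths are in m, angles in degrees, forces in N, time in s.
With the tool pointing down it reaches from about 0.35 to 0.875 m from the base axis. Payload 4.2 kg.
Tool frame: the origin (TCP) lies at the very end of the fingers, on their centre line; the grasp point (between the pads) lies 19 mm behind it; z points along the fingers, x is the direction in which the jaws open and shut, and the axes are right-handed (so a half turn about z gives the same grasp; the last joint's range is limited). The gripper opens to 87 mm and grips with 3 to 60 N. Pads are 19 mm wide; open, the fingers measure 117 mm over their backs; the gripper's body (75 mm by 190 mm) begins 51 mm behind the grasp point.
Start: joints at [92.051, 22.042, 0.453, 0, -68.411, -14.817], TCP at [0.138, 0.61, 0.223] pointing down, gripper open.
Joint ranges: [-179.83, 179.83], [-69.29, 118.12], [-61.27, 80.66], [-181.25, 117.63], [-171.15, -9.14], [-177.46, 177.46]. Speed limits (degrees/s): [159.86, 159.86, 180, 180, 180, 180].

## Interface

Orientations are given as a 3x3 rotation matrix whose columns are the frame's x, y, z axes.
In Python, from station import r gives the robot as it stands.
- The arm moves only by the tool move_arm, never from a script. Its argument "series" is a list that holds one entry, the list of rows, each a list of 7 numbers: the shift along the tool's x, y, z in cm, then the turn, a rotation vector about the tool's x, y, z in degrees, then the opening, from -1 (shut) to 1 (fully open). In form: [[[dx, dy, dz, wx, wy, wz, fingers], ...]]. A call has 1 to 12 rows; each row shifts and turns the commanded pose from where the row before left it, along the tool's axes as they then stand; what a row does not reach is not made up. A row lasts 1/8 s, in which the tool goes at most 62.5 mm and 10.7 degrees, less where a joint would pass 70% of its speed; a pose out of reach is approached as far as the arm can. A call is refused whole if a number of a shift passes 6.25 or a number of a turn 10.7, either way. A call with a gripper value outside its range is refused whole. The fingers move at their own pace and stop on an object; the grip force is fixed at half the most. Time passes only in rows, so rows that do not move let the fingers close. It gives the time, the measured TCP pose, the force and the opening at its end, in the units of the state.
- r.sense(): the state, without advancing time (a new reading comes with each control period).
- r.capture(name): name is "side" or "top"; returns a dict with "color" (384x512x3 uint8, blue, green, red), "fx", "fy", "cx", "cy" (pixels), "rvec" (rotation vector, rad) and "tvec" (3), from world to camera coordinates, as OpenCV has them. Camera axes: x right, y down, z forward; pixel columns grow to the right and rows downward; lengths in m; the calibration is good to about 2 mm. A picture is of the moment at which its call begins. There is no depth.
- r.finish_job(): hands the job in, once; it reports no verdict.
The state is a dict: "time_s": time; "joints": joint angles; "joint_velocities": joint speeds; "effort": joint torques, N m; "tcp_pos": TCP position; "ee_rot": TCP orientation; "wrist_force": force on the tool from outside, world axes, zero at the start; "moment": the same for the moment, N m; "gripper_width": opening from 0.0 (shut) to 1.0 (fully open).
Only numpy, scipy, OpenCV 4.12 (cv2) and the standard library are available. Lean on these libraries where they do the work, as an engineer would, in place of code of your own. Each camera call takes 0.05 s, during which the arm holds its last target.

## Working session

There is one attempt and no reset: what is moved stays moved. The work goes in short steps, Python scripts to look and compute and a tool call to move; the robot and the scene stay as the last step left them, time stands still between calls to the robot, and variables do not carry over. Pictures are saved under pics/ and viewed, and the job is handed in when it is done.

Besides the shell and the picture viewer there is one more tool, called in YAML: its name, and indented under it one key for each argument. move_arm: Moves the arm, as the interface text tells. Its arguments: {"type":"object","properties":{"series":{"type":"array","items":{"type":"array","items":{"type":"array","items":{"type":"number"}}}}},"required":["series"]}

```bash
ls; mkdir -p pics
python3 - <<'E'
from station import r
import cv2
print(r.sense())
for n in("side","top"):
    c=r.capture(n); print(n,c["fx"],c["fy"],c["cx"],c["cy"],c["rvec"],c["tvec"])
    cv2.imwrite(f"pics/{n}0.png",cv2.resize(c["color"],(800,600),interpolation=cv2.INTER_CUBIC))
    cv2.imwrite(f"pics/{n}0raw.png",c["color"])
E
```

```text
pics
{'time_s': 0.0, 'joints': array([ 9.20522889e+01,  2.20900407e+01,  3.81504455e-01, -3.04910595e-02,
       -6.84118712e+01, -1.48170386e+01]), 'joint_velocities': array([-0.00559972, -0.04399444,  0.034341  ,  0.09485838,  0.01376229,
        0.03031465]), 'effort': array([ 2.83865293e-04, -3.90660560e+01,  1.87398165e+01,  4.21975493e+00,
        1.09003464e-02, -1.98396319e-04]), 'tcp_pos': array([0.13792838, 0.60897756, 0.22147509]), 'ee_rot': array([[-2.21139524e-01, -9.75242090e-01, -4.19265351e-04],
       [-9.75239793e-01,  2.21139914e-01, -2.11782891e-03],
       [ 2.15811220e-03, -5.94514237e-05, -9.99997670e-01]]), 'wrist_force': array([-0.70214653, -0.10886057, -0.14083395]), 'moment': array([0.02289309, 0.00314936, 0.00781846]), 'gripper_width': 0.9970823042520306}
side 407.68861178082835 407.68861178082835 259.7170770577164 180.9896411865153 [ 2.14402809 -0.40331368  0.23249642] [-0.55272724  0.2606766   1.11024852]
top 397.8689247697727 397.8689247697727 251.60249828033554 194.1584260527069 [ 2.17009423 -2.22683981  0.05073202] [0.01280385 0.57315146 1.57332754]
```

View pics/side0.png

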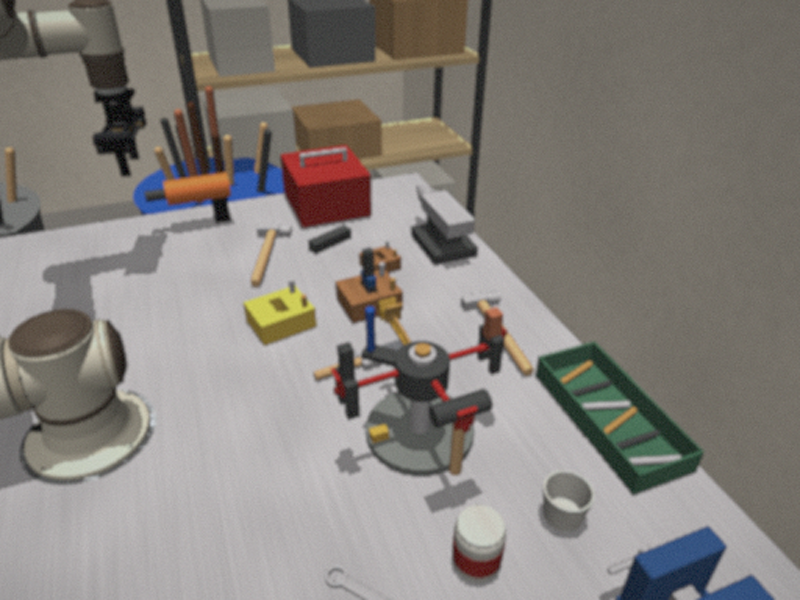

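View pics/top0.png

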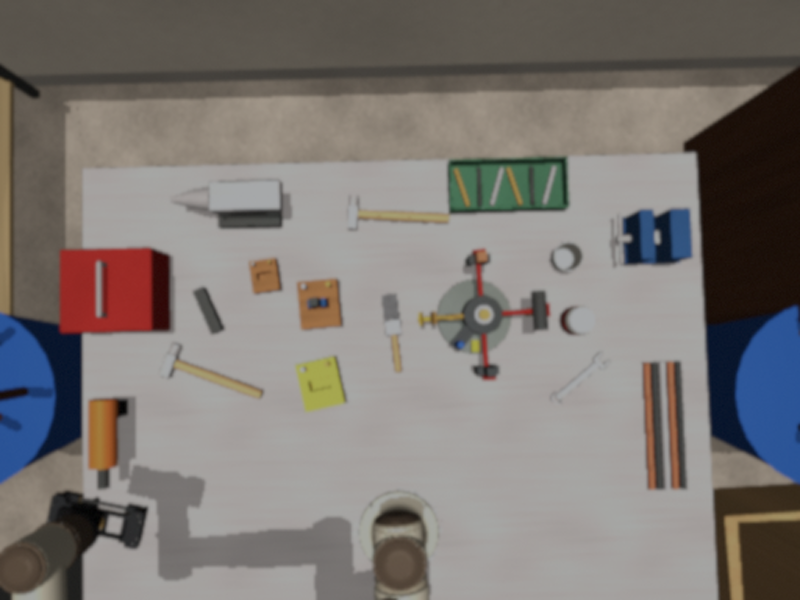

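The block could be any of three: the brown block with the fork (top 320,303), a smaller brown one (265,276), or a yellow one (321,383). The description says not yellow and the larger of its colour, so I choose (320,303). Next I check it in close crops.

```bash
cat > h.py <<'E'
import numpy as np,cv2
from station import r
def P(c,X):
    K=np.array([[c["fx"],0,c["cx"]],[0,c["fy"],c["cy"]],[0,0,1.]])
    return cv2.projectPoints(np.float64(X).reshape(-1,1,3),np.float64(c["rvec"]),np.float64(c["tvec"]),K,None)[0].reshape(-1,2)
def ray(c,u,v):
    R=cv2.Rodrigues(np.float64(c["rvec"]))[0]; t=np.float64(c["tvec"]).ravel()
    d=R.T@np.array([(u-c["cx"])/c["fx"],(v-c["cy"])/c["fy"],1]); return -R.T@t,d
def atz(c,u,v,z):
    o,d=ray(c,u,v); return o+d*(z-o[2])/d[2]
def tri(a,pa,b,pb):
    o1,d1=ray(a,*pa);o2,d2=ray(b,*pb)
    d1/=np.linalg.norm(d1);d2/=np.linalg.norm(d2)
    s=np.linalg.lstsq(np.c_[d1,-d2],o2-o1,rcond=None)[0]
    p,q=o1+d1*s[0],o2+d2*s[1]; return (p+q)/2,np.linalg.norm(p-q)
def crop(c,u0,v0,w,h,k,name):
    im=cv2.resize(c["color"][v0:v0+h,u0:u0+w],None,fx=k,fy=k,interpolation=cv2.INTER_CUBIC)
    for i in range(0,w,10): cv2.putText(im,str(u0+i),(i*k,8),0,.3,(0,0,255)); cv2.line(im,(i*k,10),(i*k,16),(0,0,255))
    for j in range(0,h,10): cv2.putText(im,str(v0+j),(0,j*k+4),0,.3,(0,0,255)); cv2.line(im,(20,j*k),(26,j*k),(0,0,255))
    cv2.imwrite(f"pics/{name}.png",im)
E
python3 - <<'E'
from h import *
t=r.capture("top");s=r.capture("side")
crop(t,180,170,60,45,13,"tb");crop(t,255,150,100,100,6,"tc")
crop(s,200,150,70,60,10,"sb");crop(s,190,170,150,140,5,"sc")
print(r.sense()["time_s"])
E
```

```text
0.2
```

View pics/tb.png

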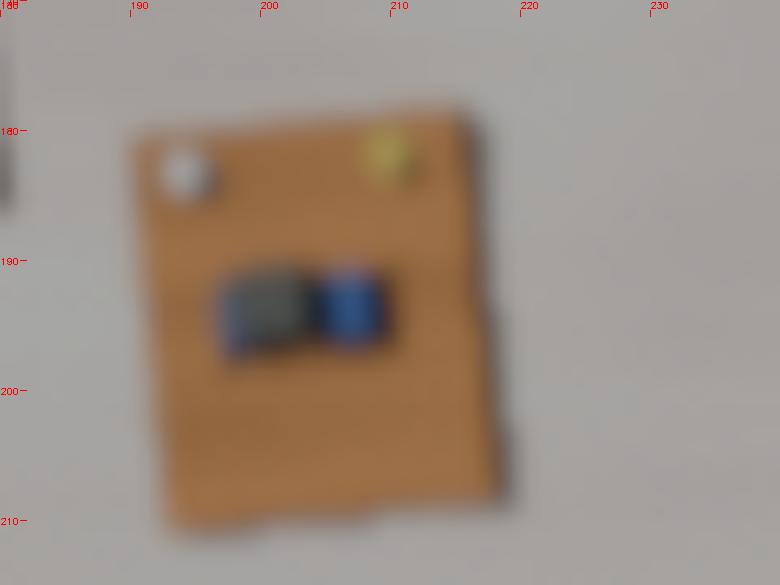

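View pics/tc.png

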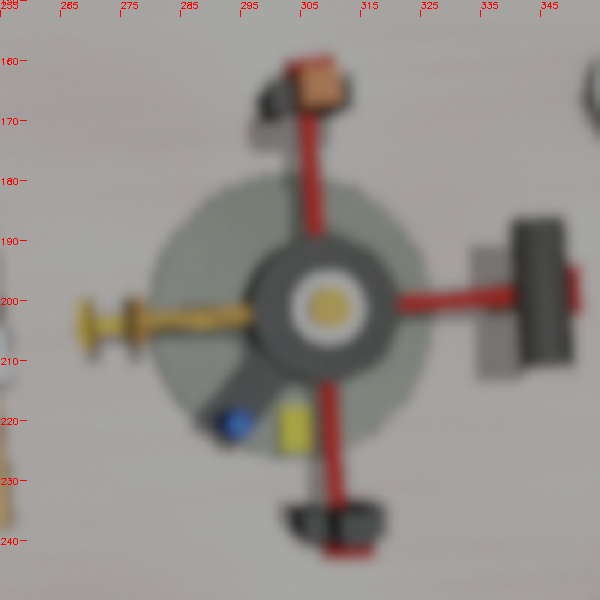

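View pics/sb.png

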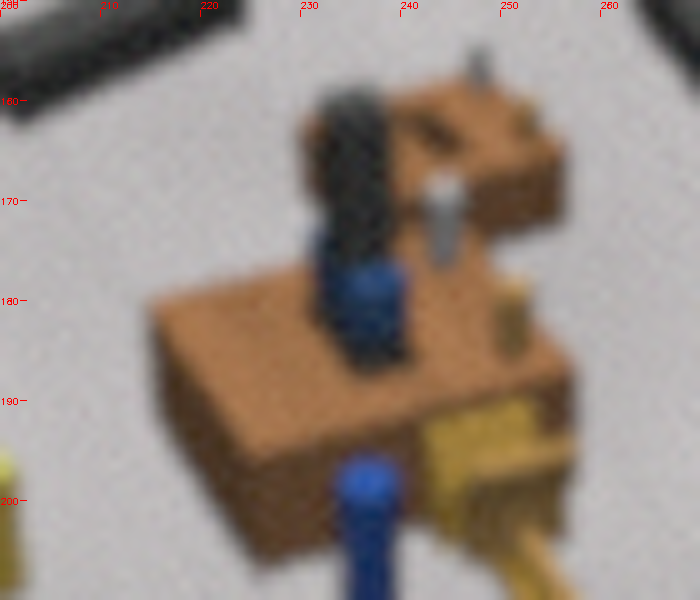

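View pics/sc.png

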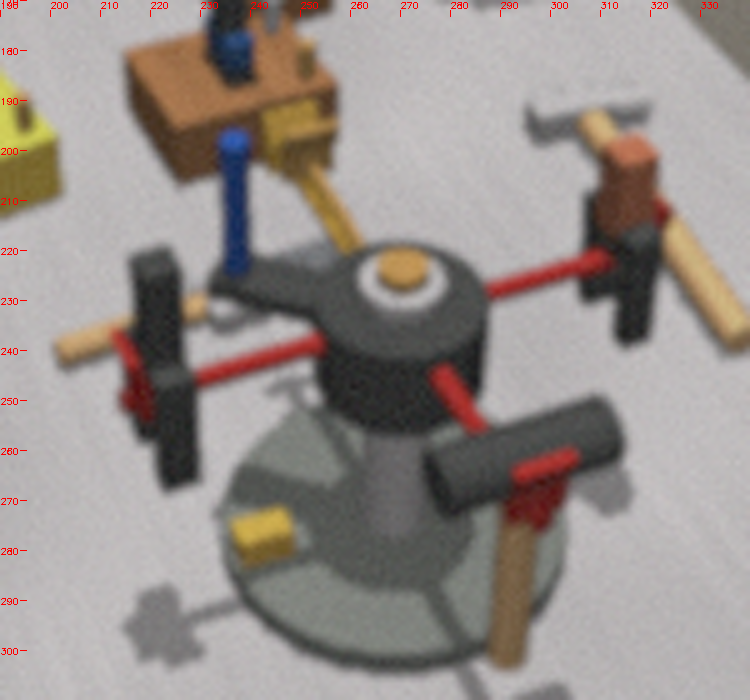

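```bash
cat >> h.py <<'E'
def px(u0,v0,k,x,y): return u0+(x+.5)/k-.5, v0+(y+.5)/k-.5
E
python3 - <<'E'
from h import *
t=r.capture("top");s=r.capture("side")
print("cam",ray(t,0,0)[0],ray(s,0,0)[0])
hub=atz(t,*px(255,150,6,330,307),.194);print("hub",hub, "side proj",P(s,hub))
print("hub side knob", atz(s,*px(190,170,5,400,280),.194))
p=atz(t,*px(255,150,6,238,425),.248);print("pegtop",p,P(s,p),np.linalg.norm((p-hub)[:2]),np.degrees(np.arctan2(*(p-hub)[1::-1])))
ps=atz(s,*px(190,170,5,235,137),.248);print("peg side",ps)
# block top corners z=.05
C=[atz(t,*px(180,170,13,*q),.05) for q in((133,135),(467,105),(508,508),(168,535))]
print(np.round(C,4)); c=np.mean(C,0);print("block",c)
S=[atz(s,*px(200,150,10,*q),.05) for q in((150,303),(262,457),(570,365))]
print(np.round(S,4)); print("blk side",(S[0]+S[2])/2)
# shank top z .142
print("shank top",atz(t,*px(180,170,13,274,312),.142))
print("shank side",[atz(s,*px(200,150,10,355,97),.142)])
e=[(C[0]-C[3]),(C[1]-C[2])];print([np.degrees(np.arctan2(q[1],q[0])) for q in e],[np.linalg.norm(q) for q in e],np.linalg.norm(C[0]-C[1]))
w=C[0]-C[1]+C[3]-C[2];print(np.degrees(np.arctan2(w[1],w[0])))
E
```

```text
cam [ 5.01042045e-01 -1.54688304e-04  1.59780566e+00] [ 0.21724196 -0.91338301  0.85126311]
hub [ 0.53648086 -0.20574488  0.194     ] side proj [[269.62929405 222.64369408]]
hub side knob [ 0.53206061 -0.21602407  0.194     ]
pegtop [ 0.46988248 -0.14377548  0.248     ] [[235.6712404  196.85524516]] 0.0909700592988361 137.0619946674711
peg side [ 0.47183279 -0.14514802  0.248     ]
[[0.6334 0.2377 0.05  ]
 [0.6398 0.1373 0.05  ]
 [0.5187 0.1277 0.05  ]
 [0.5132 0.2295 0.05  ]]
block [0.57628359 0.18307362 0.05      ]
[[0.5163 0.2282 0.05  ]
 [0.5251 0.1287 0.05  ]
 [0.6394 0.1421 0.05  ]]
blk side [0.57785403 0.18513447 0.05      ]
shank top [0.57450535 0.18480665 0.142     ]
shank side [array([0.58037968, 0.19013501, 0.142     ])]
[np.float64(3.9109467327819147), np.float64(4.548013364108358)] [np.float64(0.12045029040631358), np.float64(0.1215495613610925)] 0.10058568722428961
93.36334881426265
```

move_arm:
  series:
    - [[0,0,-2.7,0,0,10,0.3],[0,0,-2.7,0,0,10,0.3],[0,0,-2.6,0,0,10,0.3],[0.9,-5.63,0,0,0,0,0.3],[0.9,-5.63,0,0,0,0,0.3],[0.9,-5.63,0,0,0,0,0.3],[0.9,-5.63,0,0,0,0,0.3],[0.9,-5.63,0,0,0,0,0.3],[0.9,-5.63,0,0,0,0,0.3],[0.9,-5.63,0,0,0,0,0.3],[0.9,-5.63,0,0,0,0,0.3]]

```text
time_s: 1.68
tcp_pos: [0.4206, 0.2493, 0.3029]
ee_rot: [[-0.679, -0.734, 0.001], [-0.734, 0.679, 0.001], [-0.001, 0.0, -1.0]]
wrist_force: [0.7, 1.1, -0.6]
gripper_width: 0.651
```

move_arm:
  series:
    - [[3.65,-4.35,0,0,0,0,0.3],[3.65,-4.35,0,0,0,0,0.3],[3.65,-4.35,0,0,0,0,0.3],[3.65,-4.35,0,0,0,0,0.3],[3.65,-4.35,0,0,0,0,0.3],[3.65,-4.35,0,0,0,0,0.3],[3.65,-4.35,0,0,0,0,0.3],[0,0,0,0,0,0,0.3],[0,0,0,0,0,0,0.3]]

```text
time_s: 2.8
tcp_pos: [0.4697, -0.1435, 0.3024]
ee_rot: [[-0.68, -0.734, -0.0], [-0.734, 0.68, 0.0], [0.0, 0.0, -1.0]]
wrist_force: [-0.5, 0.8, -0.4]
gripper_width: 0.649
```

move_arm:
  series:
    - [[0,0,2.0,0,0,0,0.3],[0,0,2.0,0,0,0,0.3],[0,0,0,0,0,0,0.3]]

```text
time_s: 3.18
tcp_pos: [0.469, -0.1421, 0.2615]
ee_rot: [[-0.677, -0.736, -0.003], [-0.736, 0.677, 0.0], [0.002, 0.002, -1.0]]
wrist_force: [-1.0, -0.7, -0.3]
gripper_width: 0.651
```

Run:
```python
from h import *
s=r.capture("side");crop(s,180,100,130,100,6,"s1")
```

```text
(no output)
```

View pics/s1.png

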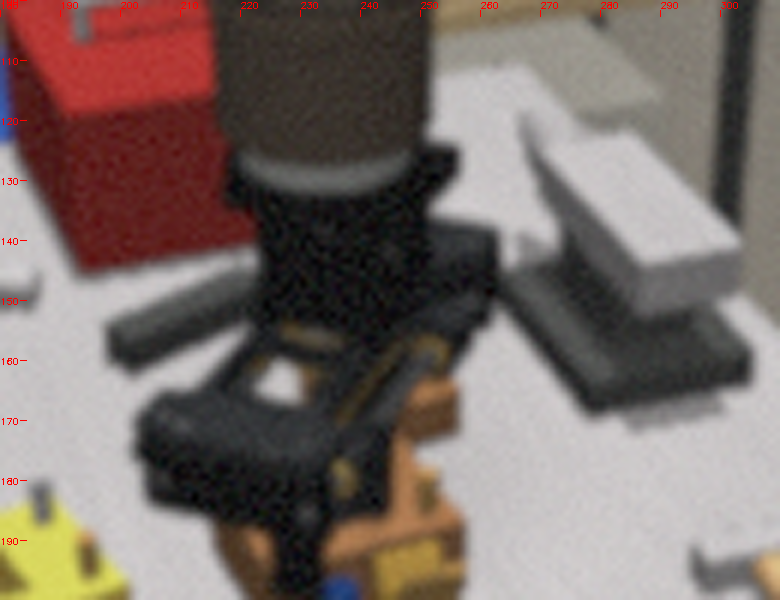

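The near finger is at about (230,193) and the peg top at (236,198), just inside the jaws. I'll descend around the peg.

move_arm:
  series:
    - [[0,0,1.5,0,0,0,0.3],[0,0,1.5,0,0,0,0.3],[0,0,1.5,0,0,0,0.3],[0,0,0,0,0,0,-0.2],[0,0,0,0,0,0,-0.3],[0,0,0,0,0,0,-0.3],[0,0,0,0,0,0,-0.3]]

```text
time_s: 4.1
tcp_pos: [0.4702, -0.1435, 0.218]
ee_rot: [[-0.679, -0.734, 0.001], [-0.734, 0.679, -0.0], [-0.001, -0.001, -1.0]]
wrist_force: [-0.3, -0.1, 0.1]
gripper_width: 0.363
```

Run:
```python
from h import *
t=r.capture("top");crop(t,250,150,100,100,6,"t2")
import numpy as np
for d in(1,2,3,4):
    for hx,hy in((-.7,-9),):
        c,s=np.cos(np.radians(d)),np.sin(np.radians(d)); print(d,round(hx*(1-c)-s*hy,4),round(hy*(1-c)+s*hx,4))
```

```text
1 0.157 -0.0136
2 0.3137 -0.0299
3 0.4701 -0.049
4 0.6261 -0.0708
```

View pics/t2.png

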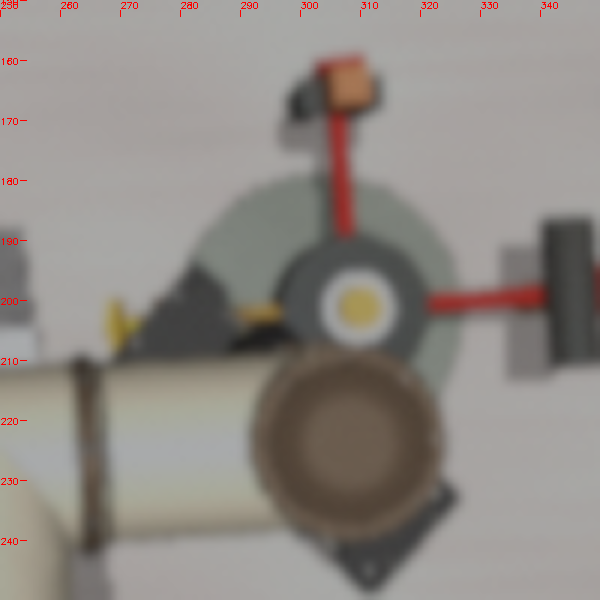

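move_arm:
  series:
    - [[0.35,0,0,0,0,0,-0.3],[0.3,0,0,0,0,0,-0.3],[0.2,0,0,0,0,0,-0.3],[0.157,-0.014,0,0,0,-1,-0.3],[0.157,-0.014,0,0,0,-1,-0.3]]

```text
time_s: 4.78
tcp_pos: [0.4639, -0.1507, 0.2175]
ee_rot: [[-0.652, -0.758, 0.004], [-0.758, 0.652, 0.003], [-0.005, -0.001, -1.0]]
wrist_force: [4.1, 7.6, -1.6]
gripper_width: 0.347
```

```bash
cat > st.py <<'E'
from h import *
q=r.sense();R=q["ee_rot"];f=R.T@q["wrist_force"];p=q["tcp_pos"];hub=np.array([.5365,-.2057])
print("t",round(q["time_s"],2),"tcp",np.round(p,4),"yaw",np.round(np.degrees(np.arctan2(R[1,0],R[0,0]))%360,2),"Ftool",np.round(f,1),"hub in tool mm",np.round((R.T@np.r_[hub-p[:2],0])*1000,1),"j6",np.round(q["joints"][5],1),"w",round(q["gripper_width"],3))
E
python3 st.py
```

```text
t 4.78 tcp [ 0.4639 -0.1507  0.2175] yaw 229.31 Ftool [-8.5  1.9  1.6] hub in tool mm [ -5.7 -90.9   0.2] j6 48.4 w 0.347
```

move_arm:
  series:
    - [[0.314,-0.03,0,0,0,-2,-0.3],[0.314,-0.03,0,0,0,-2,-0.3],[0.314,-0.03,0,0,0,-2,-0.3],[0.314,-0.03,0,0,0,-2,-0.3],[0.314,-0.03,0,0,0,-2,-0.3],[0.314,-0.03,0,0,0,-2,-0.3],[0.314,-0.03,0,0,0,-2,-0.3],[0.314,-0.03,0,0,0,-2,-0.3]]

```text
time_s: 5.78
tcp_pos: [0.4516, -0.1729, 0.2175]
ee_rot: [[-0.417, -0.909, 0.003], [-0.909, 0.417, 0.003], [-0.004, -0.002, -1.0]]
wrist_force: [2.3, 7.1, 0.1]
gripper_width: 0.353
```

```bash
python3 st.py
```

```text
t 5.78 tcp [ 0.4516 -0.1729  0.2175] yaw 245.35 Ftool [-7.4  0.9 -0.1] hub in tool mm [ -5.6 -90.9   0.2] j6 67.2 w 0.353
```

move_arm:
  series:
    - [[0.314,-0.03,0,0,0,-2,-0.3],[0.314,-0.03,0,0,0,-2,-0.3],[0.314,-0.03,0,0,0,-2,-0.3],[0.314,-0.03,0,0,0,-2,-0.3],[0.314,-0.03,0,0,0,-2,-0.3],[0.314,-0.03,0,0,0,-2,-0.3],[0.314,-0.03,0,0,0,-2,-0.3],[0.314,-0.03,0,0,0,-2,-0.3],[0.314,-0.03,0,0,0,-2,-0.3],[0.314,-0.03,0,0,0,-2,-0.3]]

```text
time_s: 7.02
tcp_pos: [0.4454, -0.2038, 0.2175]
ee_rot: [[-0.081, -0.997, 0.002], [-0.997, 0.081, 0.003], [-0.003, -0.002, -1.0]]
wrist_force: [0.7, 7.5, 0.9]
gripper_width: 0.352
```

move_arm:
  series:
    - [[0.314,-0.03,0,0,0,-2,-0.3],[0.314,-0.03,0,0,0,-2,-0.3],[0.314,-0.03,0,0,0,-2,-0.3],[0.314,-0.03,0,0,0,-2,-0.3],[0.314,-0.03,0,0,0,-2,-0.3],[0.314,-0.03,0,0,0,-2,-0.3],[0.314,-0.03,0,0,0,-2,-0.3]]

```text
time_s: 7.9
tcp_pos: [0.4475, -0.2256, 0.2175]
ee_rot: [[0.162, -0.987, 0.001], [-0.987, -0.162, 0.003], [-0.003, -0.001, -1.0]]
wrist_force: [0.5, 8.1, 2.9]
gripper_width: 0.35
```

```bash
python3 st.py;python3 - <<'E'
from h import *
t=r.capture("top");crop(t,250,150,100,100,6,"t3")
E
```

```text
t 7.9 tcp [ 0.4475 -0.2256  0.2175] yaw 279.33 Ftool [-7.9 -1.8 -2.8] hub in tool mm [ -5.2 -91.1   0.1] j6 107.7 w 0.35
```

View pics/t3.png

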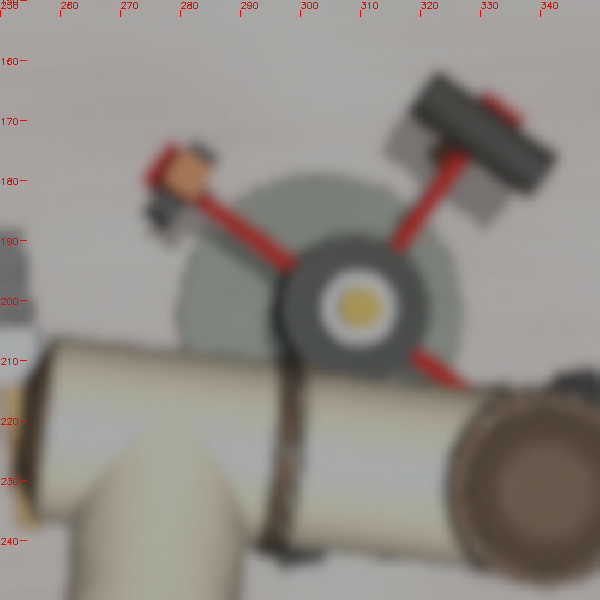

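move_arm:
  series:
    - [[0.314,-0.03,0,0,0,-2,-0.3],[0.314,-0.03,0,0,0,-2,-0.3],[0.314,-0.03,0,0,0,-2,-0.3],[0.314,-0.03,0,0,0,-2,-0.3],[0,0,0,0,0,0,-0.3]]

```text
time_s: 8.57
tcp_pos: [0.451, -0.2381, 0.2175]
ee_rot: [[0.297, -0.955, -0.0], [-0.955, -0.297, 0.002], [-0.002, -0.0, -1.0]]
wrist_force: [0.8, 5.1, 1.4]
gripper_width: 0.353
```

move_arm:
  series:
    - [[0.0785,-0.0065,0,0,0,-0.5,-0.3],[0.0785,-0.0065,0,0,0,-0.5,-0.3],[0.0785,-0.0065,0,0,0,-0.5,-0.3]]

```text
time_s: 8.95
tcp_pos: [0.4518, -0.2397, 0.2175]
ee_rot: [[0.322, -0.947, -0.0], [-0.947, -0.322, 0.003], [-0.003, -0.0, -1.0]]
wrist_force: [0.3, 7.8, 2.4]
gripper_width: 0.349
```

```bash
python3 st.py
```

```text
t 8.95 tcp [ 0.4518 -0.2397  0.2175] yaw 288.78 Ftool [-7.3 -2.8 -2.4] hub in tool mm [ -5.  -91.2   0.1] j6 118.7 w 0.349
```

move_arm:
  series:
    - [[0.0785,-0.0065,0,0,0,-0.5,-0.3],[0.0785,-0.0065,0,0,0,-0.5,-0.3],[0.0785,-0.0065,0,0,0,-0.5,-0.3]]

```text
time_s: 9.32
tcp_pos: [0.4527, -0.2419, 0.2175]
ee_rot: [[0.347, -0.938, -0.001], [-0.938, -0.347, 0.003], [-0.003, -0.0, -1.0]]
wrist_force: [-0.5, 7.4, 4.1]
gripper_width: 0.348
```

move_arm:
  series:
    - [[0.0785,-0.0065,0,0,0,-0.5,-0.3],[0.0785,-0.0065,0,0,0,-0.5,-0.3],[0.0785,-0.0065,0,0,0,-0.5,-0.3]]

```text
time_s: 9.7
tcp_pos: [0.4536, -0.244, 0.2175]
ee_rot: [[0.371, -0.929, -0.001], [-0.929, -0.371, 0.003], [-0.003, -0.0, -1.0]]
wrist_force: [-0.4, 7.6, 2.9]
gripper_width: 0.352
```

move_arm:
  series:
    - [[0.0785,-0.0065,0,0,0,-0.5,-0.3],[0.0785,-0.0065,0,0,0,-0.5,-0.3],[0.0785,-0.0065,0,0,0,-0.5,-0.3]]

```text
time_s: 10.07
tcp_pos: [0.4546, -0.2461, 0.2175]
ee_rot: [[0.395, -0.919, -0.001], [-0.919, -0.395, 0.003], [-0.003, -0.0, -1.0]]
wrist_force: [-1.1, 7.1, 3.5]
gripper_width: 0.35
```

```bash
python3 st.py;python3 - <<'E'
from h import *
s=r.capture("side");crop(s,180,170,150,120,5,"s3")
E
```

```text
t 10.07 tcp [ 0.4546 -0.2461  0.2175] yaw 293.28 Ftool [-7.  -1.8 -3.5] hub in tool mm [ -4.8 -91.2   0. ] j6 123.9 w 0.35
```

View pics/s3.png

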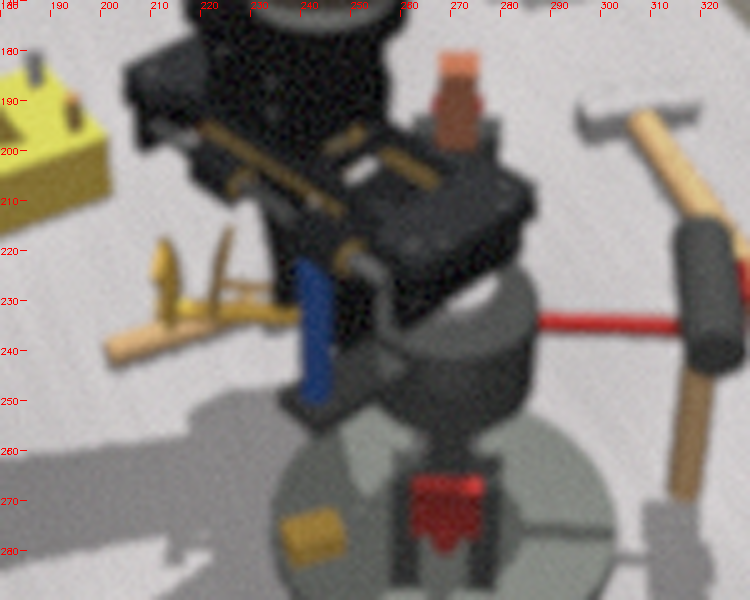

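Blue peg at (243,225) between the fingers, yellow hook swinging round at (212,225). Nothing else is touched, so I continue.

move_arm:
  series:
    - [[0.0785,-0.0065,0,0,0,-0.5,-0.3],[0.0785,-0.0065,0,0,0,-0.5,-0.3],[0.0785,-0.0065,0,0,0,-0.5,-0.3]]

```text
time_s: 10.5
tcp_pos: [0.4556, -0.2482, 0.2175]
ee_rot: [[0.419, -0.908, -0.001], [-0.908, -0.419, 0.003], [-0.003, -0.0, -1.0]]
wrist_force: [-0.5, 7.4, 3.0]
gripper_width: 0.353
```

move_arm:
  series:
    - [[0.0785,-0.0065,0,0,0,-0.5,-0.3],[0.0785,-0.0065,0,0,0,-0.5,-0.3],[0.0785,-0.0065,0,0,0,-0.5,-0.3]]

```text
time_s: 10.88
tcp_pos: [0.4567, -0.2502, 0.2175]
ee_rot: [[0.443, -0.897, -0.001], [-0.897, -0.443, 0.003], [-0.003, -0.0, -1.0]]
wrist_force: [-1.0, 7.3, 3.8]
gripper_width: 0.353
```

move_arm:
  series:
    - [[0.0785,-0.0065,0,0,0,-0.5,-0.3],[0.0785,-0.0065,0,0,0,-0.5,-0.3],[0.0785,-0.0065,0,0,0,-0.5,-0.3]]

```text
time_s: 11.25
tcp_pos: [0.4579, -0.2523, 0.2175]
ee_rot: [[0.466, -0.885, -0.002], [-0.885, -0.466, 0.003], [-0.003, 0.0, -1.0]]
wrist_force: [-0.1, 7.9, 3.5]
gripper_width: 0.352
```

move_arm:
  series:
    - [[0.0785,-0.0065,0,0,0,-0.5,-0.3],[0.0785,-0.0065,0,0,0,-0.5,-0.3],[0.0785,-0.0065,0,0,0,-0.5,-0.3]]

```text
time_s: 11.62
tcp_pos: [0.4591, -0.2542, 0.2175]
ee_rot: [[0.489, -0.872, -0.002], [-0.872, -0.489, 0.003], [-0.004, 0.0, -1.0]]
wrist_force: [-0.8, 8.0, 2.9]
gripper_width: 0.35
```

move_arm:
  series:
    - [[0.0785,-0.0065,0,0,0,-0.5,-0.3],[0.0785,-0.0065,0,0,0,-0.5,-0.3],[0.0785,-0.0065,0,0,0,-0.5,-0.3]]

```text
time_s: 12.0
tcp_pos: [0.4603, -0.2562, 0.2175]
ee_rot: [[0.512, -0.859, -0.002], [-0.859, -0.512, 0.003], [-0.004, 0.0, -1.0]]
wrist_force: [-1.1, 6.8, 3.9]
gripper_width: 0.35
```

move_arm:
  series:
    - [[0.0785,-0.0065,0,0,0,-0.5,-0.3],[0.0785,-0.0065,0,0,0,-0.5,-0.3],[0.0785,-0.0065,0,0,0,-0.5,-0.3]]

```text
time_s: 12.38
tcp_pos: [0.4616, -0.2581, 0.2175]
ee_rot: [[0.534, -0.846, -0.002], [-0.846, -0.534, 0.003], [-0.004, 0.0, -1.0]]
wrist_force: [-2.5, 7.3, 2.9]
gripper_width: 0.354
```

move_arm:
  series:
    - [[0.0785,-0.0065,0,0,0,-0.5,-0.3],[0.0785,-0.0065,0,0,0,-0.5,-0.3],[0.0785,-0.0065,0,0,0,-0.5,-0.3]]

```text
time_s: 12.75
tcp_pos: [0.4629, -0.2599, 0.2174]
ee_rot: [[0.556, -0.831, -0.003], [-0.831, -0.556, 0.003], [-0.004, 0.001, -1.0]]
wrist_force: [-1.0, 7.0, 3.1]
gripper_width: 0.352
```

```bash
python3 st.py
```

```text
t 12.75 tcp [ 0.4629 -0.2599  0.2174] yaw 303.78 Ftool [-6.4 -3.1 -3.1] hub in tool mm [ -4.2 -91.3  -0. ] j6 135.7 w 0.352
```

move_arm:
  series:
    - [[0.0785,-0.0065,0,0,0,-0.5,-0.3],[0.0785,-0.0065,0,0,0,-0.5,-0.3],[0.0785,-0.0065,0,0,0,-0.5,-0.3]]

```text
time_s: 13.12
tcp_pos: [0.4643, -0.2618, 0.2174]
ee_rot: [[0.578, -0.816, -0.003], [-0.816, -0.578, 0.003], [-0.004, 0.001, -1.0]]
wrist_force: [-2.1, 7.0, 4.0]
gripper_width: 0.353
```

move_arm:
  series:
    - [[0.0785,-0.0065,0,0,0,-0.5,-0.3],[0.0785,-0.0065,0,0,0,-0.5,-0.3],[0.0785,-0.0065,0,0,0,-0.5,-0.3]]

```text
time_s: 13.5
tcp_pos: [0.4657, -0.2636, 0.2175]
ee_rot: [[0.599, -0.801, -0.003], [-0.801, -0.599, 0.003], [-0.004, 0.001, -1.0]]
wrist_force: [-1.7, 7.6, 3.4]
gripper_width: 0.35
```

move_arm:
  series:
    - [[0.0785,-0.0065,0,0,0,-0.5,-0.3],[0.0785,-0.0065,0,0,0,-0.5,-0.3],[0.0785,-0.0065,0,0,0,-0.5,-0.3]]

```text
time_s: 13.88
tcp_pos: [0.4672, -0.2654, 0.2175]
ee_rot: [[0.619, -0.785, -0.003], [-0.785, -0.619, 0.003], [-0.005, 0.001, -1.0]]
wrist_force: [-2.5, 7.6, 3.1]
gripper_width: 0.35
```

move_arm:
  series:
    - [[0.0785,-0.0065,0,0,0,-0.5,-0.3],[0.0785,-0.0065,0,0,0,-0.5,-0.3],[0.0785,-0.0065,0,0,0,-0.5,-0.3]]

```text
time_s: 14.25
tcp_pos: [0.4687, -0.2671, 0.2175]
ee_rot: [[0.64, -0.769, -0.004], [-0.769, -0.64, 0.003], [-0.005, 0.001, -1.0]]
wrist_force: [-2.3, 6.4, 4.1]
gripper_width: 0.353
```

move_arm:
  series:
    - [[0.0785,-0.0065,0,0,0,-0.5,-0.3],[0.0785,-0.0065,0,0,0,-0.5,-0.3],[0.0785,-0.0065,0,0,0,-0.5,-0.3]]

```text
time_s: 14.62
tcp_pos: [0.4703, -0.2688, 0.2174]
ee_rot: [[0.66, -0.752, -0.004], [-0.752, -0.66, 0.003], [-0.005, 0.001, -1.0]]
wrist_force: [-3.3, 6.7, 4.1]
gripper_width: 0.351
```

move_arm:
  series:
    - [[0.0785,-0.0065,0,0,0,-0.5,-0.3],[0.0785,-0.0065,0,0,0,-0.5,-0.3],[0.0785,-0.0065,0,0,0,-0.5,-0.3]]

```text
time_s: 15.0
tcp_pos: [0.4719, -0.2704, 0.2174]
ee_rot: [[0.679, -0.734, -0.004], [-0.734, -0.679, 0.003], [-0.005, 0.001, -1.0]]
wrist_force: [-2.9, 6.3, 4.4]
gripper_width: 0.35
```

move_arm:
  series:
    - [[0.0785,-0.0065,0,0,0,-0.5,-0.3],[0.0785,-0.0065,0,0,0,-0.5,-0.3],[0.0785,-0.0065,0,0,0,-0.5,-0.3]]

```text
time_s: 15.38
tcp_pos: [0.4735, -0.272, 0.2174]
ee_rot: [[0.698, -0.716, -0.004], [-0.716, -0.698, 0.003], [-0.005, 0.001, -1.0]]
wrist_force: [-3.6, 7.3, 4.2]
gripper_width: 0.353
```

```bash
python3 st.py
```

```text
t 15.38 tcp [ 0.4735 -0.272   0.2174] yaw 314.27 Ftool [-7.8 -2.5 -4.2] hub in tool mm [ -3.5 -91.4  -0.1] j6 147.3 w 0.353
```

move_arm:
  series:
    - [[0.0785,-0.0065,0,0,0,-0.5,-0.3],[0.0785,-0.0065,0,0,0,-0.5,-0.3],[0.0785,-0.0065,0,0,0,-0.5,-0.3]]

```text
time_s: 15.75
tcp_pos: [0.4752, -0.2736, 0.2174]
ee_rot: [[0.717, -0.697, -0.005], [-0.697, -0.717, 0.003], [-0.006, 0.001, -1.0]]
wrist_force: [-4.1, 7.0, 5.0]
gripper_width: 0.352
```

move_arm:
  series:
    - [[0.0785,-0.0065,0,0,0,-0.5,-0.3],[0.0785,-0.0065,0,0,0,-0.5,-0.3],[0.0785,-0.0065,0,0,0,-0.5,-0.3]]

```text
time_s: 16.12
tcp_pos: [0.4766, -0.2748, 0.2174]
ee_rot: [[0.734, -0.679, -0.006], [-0.679, -0.734, 0.004], [-0.007, 0.001, -1.0]]
wrist_force: [-5.1, 8.2, 6.0]
gripper_width: 0.353
```

move_arm:
  series:
    - [[0.0785,-0.0065,0,0,0,-0.5,-0.3]]

```text
time_s: 16.25
tcp_pos: [0.4767, -0.2748, 0.2174]
ee_rot: [[0.74, -0.672, -0.007], [-0.672, -0.74, 0.005], [-0.008, 0.001, -1.0]]
wrist_force: [-5.7, 10.7, 7.0]
gripper_width: 0.354
```

move_arm:
  series:
    - [[0.08,0,0,0,0,0,-0.3]]

```text
time_s: 16.38
tcp_pos: [0.4767, -0.2748, 0.2173]
ee_rot: [[0.74, -0.672, -0.008], [-0.672, -0.74, 0.006], [-0.01, 0.001, -1.0]]
wrist_force: [-7.0, 13.6, 7.4]
gripper_width: 0.351
```

```bash
python3 st.py
```

```text
t 16.38 tcp [ 0.4767 -0.2748  0.2173] yaw 317.74 Ftool [-14.4  -5.3  -7.2] hub in tool mm [ -2.2 -91.3  -0.1] j6 151.0 w 0.351
```

move_arm:
  series:
    - [[0.08,0.02,0,0,0,0,-0.3]]

```text
time_s: 16.5
tcp_pos: [0.4767, -0.2748, 0.2173]
ee_rot: [[0.74, -0.673, -0.009], [-0.672, -0.74, 0.007], [-0.012, 0.001, -1.0]]
wrist_force: [-7.3, 15.0, 9.8]
gripper_width: 0.354
```

```bash
python3 st.py
```

```text
t 16.5 tcp [ 0.4767 -0.2748  0.2173] yaw 317.74 Ftool [-15.6  -6.2  -9.6] hub in tool mm [ -2.2 -91.4  -0.1] j6 151.1 w 0.354
```

move_arm:
  series:
    - [[0.08,0.03,0,0,0,0,-0.3],[0,0,0,0,0,0,-0.3]]

```text
time_s: 16.75
tcp_pos: [0.4767, -0.2749, 0.2173]
ee_rot: [[0.74, -0.672, -0.01], [-0.672, -0.74, 0.008], [-0.013, 0.001, -1.0]]
wrist_force: [-8.2, 16.2, 10.8]
gripper_width: 0.351
```

```bash
python3 st.py
```

```text
t 16.75 tcp [ 0.4767 -0.2749  0.2173] yaw 317.74 Ftool [-17.1  -6.4 -10.6] hub in tool mm [ -2.3 -91.4  -0. ] j6 151.2 w 0.351
```

move_arm:
  series:
    - [[-0.2,0,0,0,0,0,-0.3],[-0.2,0,0,0,0,0,-0.3],[-0.3,0,0,0,0,0,-0.3],[-0.3,0,0,0,0,0,0.2],[0,0,0,0,0,0,0.3]]

```text
time_s: 17.38
tcp_pos: [0.4735, -0.2725, 0.2175]
ee_rot: [[0.74, -0.673, -0.0], [-0.673, -0.74, -0.0], [0.0, 0.0, -1.0]]
wrist_force: [0.9, -0.2, -0.4]
gripper_width: 0.5
```

```bash
python3 st.py
```

```text
t 17.38 tcp [ 0.4735 -0.2725  0.2175] yaw 317.73 Ftool [ 0.8 -0.5  0.4] hub in tool mm [  1.7 -91.8  -0. ] j6 150.6 w 0.5
```

move_arm:
  series:
    - [[0,0,-2.0,0,0,0,0.3],[0,0,-3.0,0,0,0,0.5],[0,0,-3.25,0,0,10.7,0.7],[0,0,0,0,0,10.7,0.7],[0,0,0,0,0,10.7,0.7],[0,0,0,0,0,10.7,0.7],[-5.6,-1.68,0,0,0,0.9,0.7],[-5.6,-1.68,0,0,0,0,0.7],[-5.6,-1.68,0,0,0,0,0.7]]

```text
time_s: 18.5
tcp_pos: [0.5115, -0.0997, 0.3002]
ee_rot: [[0.069, -0.998, 0.001], [-0.998, -0.069, -0.0], [0.0, -0.001, -1.0]]
wrist_force: [0.2, -1.2, 0.7]
gripper_width: 0.85
```

move_arm:
  series:
    - [[-5.6,-1.68,0,0,0,0,0.7],[-5.6,-1.68,0,0,0,0,0.7],[-5.6,-1.68,0,0,0,0,0.7],[-5.6,-1.68,0,0,0,0,0.7]]

```text
time_s: 19.0
tcp_pos: [0.5629, 0.1289, 0.3002]
ee_rot: [[0.07, -0.998, 0.001], [-0.998, -0.07, -0.0], [0.0, -0.0, -1.0]]
wrist_force: [0.8, -0.5, -0.0]
gripper_width: 0.852
```

```bash
python3 st.py;python3 - <<'E'
from h import *
s=r.capture("side");crop(s,190,170,150,120,5,"s4")
t=r.capture("top");crop(t,260,150,100,100,6,"t4"); 
crop(s,190,120,100,80,8,"s4b")
E
```

```text
t 19.0 tcp [0.5629 0.1289 0.3002] yaw 274.04 Ftool [ 0.6 -0.7  0. ] hub in tool mm [331.9  49.9   0. ] j6 65.1 w 0.852
```

View pics/s4.png

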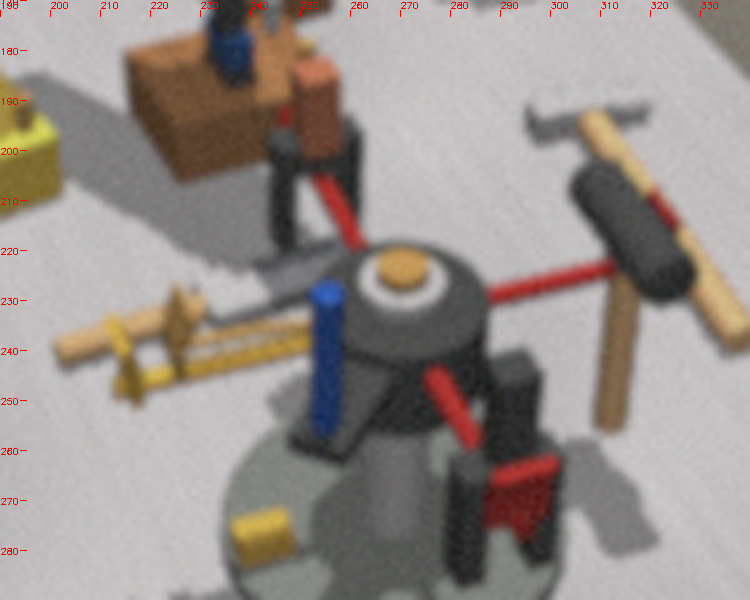

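View pics/t4.png

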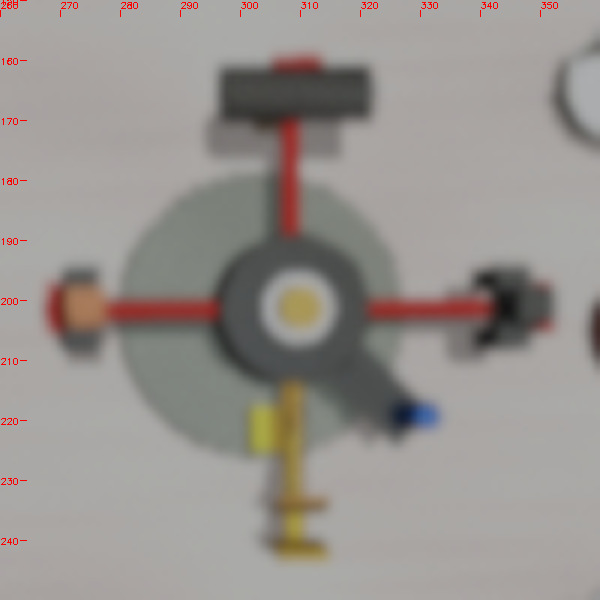

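View pics/s4b.png

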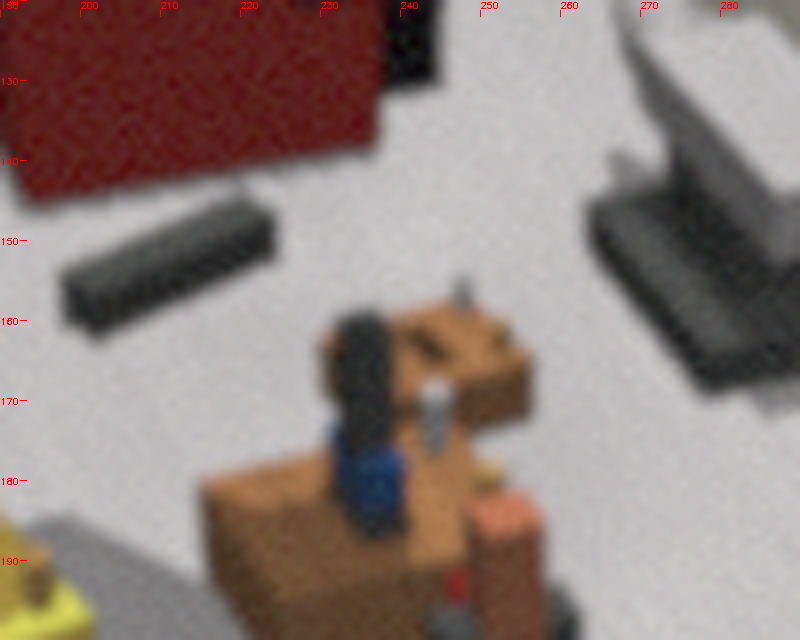

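Run:
```python
from h import *
t=r.capture("top");s=r.capture("side")
A=lambda x,y,z:atz(t,*px(260,150,6,x,y),z)
B=lambda x,y,z:atz(s,*px(190,170,5,x,y),z)
ang=lambda a,b:np.degrees(np.arctan2(*(b-a)[1::-1]))%360
h=A(299,307,.194);print("hub",h)
print("peg",A(428,415,.248),np.linalg.norm((A(428,415,.248)-h)[:2]),ang(h,A(428,415,.248))-45)
print("peg side",B(328,294,.248),B(403,280,.194))
print("tang rods",ang(A(480,310.5,.158),A(110,311.5,.158))+90, "radial",ang(A(289,130,.158),A(289.5,230,.158)), "yellow",ang(A(292,390,.158),A(293.5,525,.158)))
print("hub->",[ang(h,A(293.5,525,.158)),ang(A(289,130,.158),h),ang(A(289,130,.158),A(293,528,.158))])
print("bar end", A(293,528,.164),np.linalg.norm((A(293,528,.164)-h)[:2]))
```

```text
hub [ 0.53649604 -0.20515686  0.194     ]
peg [ 0.4723086  -0.26808052  0.248     ] 0.08988556149762962 179.43036354038912
peg side [ 0.47235656 -0.2706862   0.248     ] [ 0.53344112 -0.21654767  0.194     ]
tang rods 178.67607423327706 radial 178.43828727594672 yellow 178.78702181094692
hub-> [np.float64(178.98863323989326), np.float64(178.58050037440594), np.float64(178.72658424157675)]
bar end [ 0.40515919 -0.20166122  0.164     ] 0.13138336756812824
```

Run:
```python
from h import *
s=r.capture("side");t=r.capture("top")
def box(cx,cy,yaw,hx,hy,z0,z1):
    c,sn=np.cos(yaw),np.sin(yaw)
    return [[cx+c*a*hx-sn*b*hy,cy+sn*a*hx+c*b*hy,z] for z in(z0,z1) for a,b in((1,1),(-1,1),(-1,-1),(1,-1))]
def draw(im,c,pts,u0,v0,k,col):
    p=[(int((u-u0+.5)*k),int((v-v0+.5)*k)) for u,v in P(c,pts)]
    for i in range(4):
        for a,b in((i,(i+1)%4),(4+i,4+(i+1)%4),(i,4+i)): cv2.line(im,p[a],p[b],col,1)
yaw=np.radians(4)
cx,cy=.5765,.184
for c,(u0,v0),n in((s,(200,145),"s"),(t,(180,165),"t")):
    k=10;im=cv2.resize(c["color"][v0:v0+55,u0:u0+75],None,fx=k,fy=k,interpolation=cv2.INTER_CUBIC)
    im=np.clip(im.astype(float)*1.5,0,255).astype(np.uint8)
    draw(im,c,box(cx,cy,yaw,.01,.01,.082,.142),u0,v0,k,(0,255,255))
    draw(im,c,box(cx,cy,yaw,.01,.022,.062,.082),u0,v0,k,(0,255,0))
    draw(im,c,box(.5765,.184,yaw,.06,.05,0,.05),u0,v0,k,(255,255,255))
    cv2.imwrite(f"pics/ov_{n}.png",im)
```

```text
(no output)
```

View pics/ov_s.png

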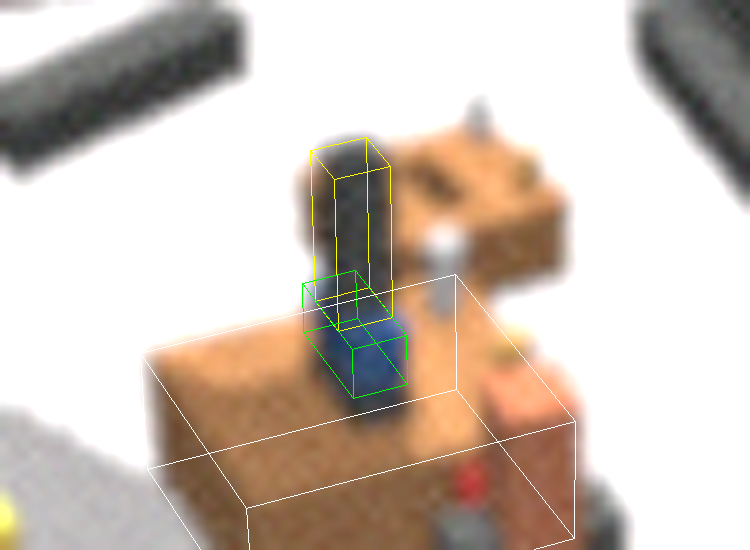

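View pics/ov_t.png

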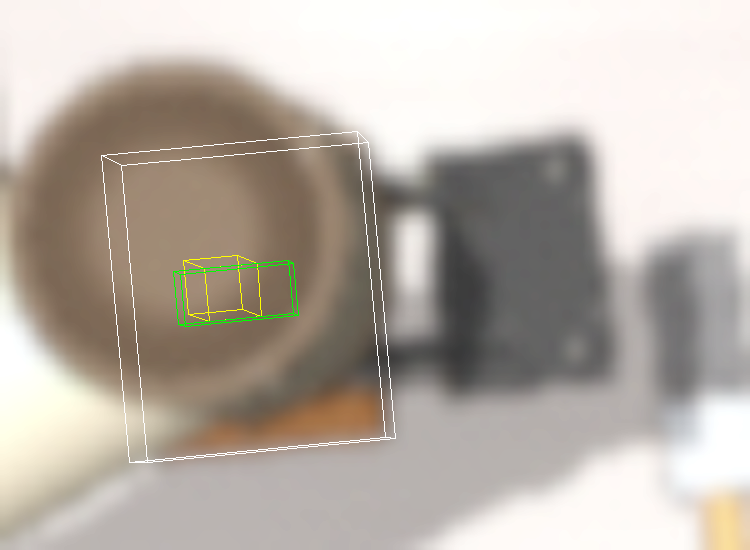

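move_arm:
  series:
    - [[-5.4,-1.74,0,0,0,0,0.5],[0,0,5,0,0,0,0.3],[0,0,5,0,0,0,0.3],[0,0,3,0,0,0,0.3],[0,0,0,0,0,0,0.3],[0,0,0,0,0,0,0.3]]

```text
time_s: 20.05
tcp_pos: [0.5773, 0.1818, 0.1721]
ee_rot: [[0.07, -0.998, 0.003], [-0.998, -0.07, 0.001], [-0.001, -0.003, -1.0]]
wrist_force: [1.0, 1.1, 0.5]
gripper_width: 0.651
```

```bash
python3 st.py;python3 - <<'E'
from h import *
s=r.capture("side");crop(s,190,110,100,80,8,"s5")
E
```

```text
t 20.05 tcp [0.5773 0.1818 0.1721] yaw 273.99 Ftool [-1.  -1.1 -0.5] hub in tool mm [383.7  67.7  -0.5] j6 61.1 w 0.651
```

View pics/s5.png

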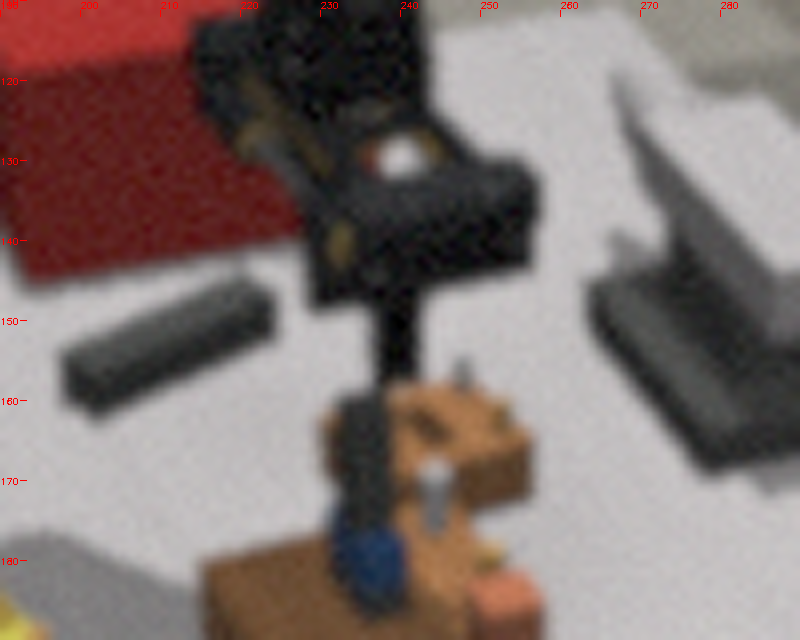

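The near finger at (239,152) is just −y of the shank top (235,161), which matches a centred grasp. I'll descend and close.

move_arm:
  series:
    - [[0,0,3,0,0,0,0.3],[0,0,2,0,0,0,0.3],[0,0,1.6,0,0,0,0.3],[0,0,0,0,0,0,0.0]]

```text
time_s: 20.6
tcp_pos: [0.576, 0.1821, 0.1039]
ee_rot: [[0.07, -0.998, -0.001], [-0.998, -0.07, -0.0], [0.0, 0.001, -1.0]]
wrist_force: [0.1, -0.7, 0.9]
gripper_width: 0.6
```

move_arm:
  series:
    - [[0,0,0,0,0,0,-0.4],[0,0,0,0,0,0,-1],[0,0,0,0,0,0,-1],[0,0,0,0,0,0,-1],[0,0,0,0,0,0,-1],[0,0,0,0,0,0,-1]]

```text
time_s: 21.35
tcp_pos: [0.5764, 0.1824, 0.1045]
ee_rot: [[0.071, -0.998, 0.001], [-0.998, -0.071, 0.0], [-0.0, -0.001, -1.0]]
wrist_force: [0.2, 1.1, 2.4]
gripper_width: 0.228
```

```bash
python3 st.py;python3 - <<'E'
from h import *
s=r.capture("side");crop(s,190,120,100,80,8,"s6")
E
```

```text
t 21.35 tcp [0.5764 0.1824 0.1045] yaw 274.05 Ftool [-1.1 -0.3 -2.4] hub in tool mm [ 3.843e+02  6.720e+01 -1.000e-01] j6 61.1 w 0.228
```

View pics/s6.png

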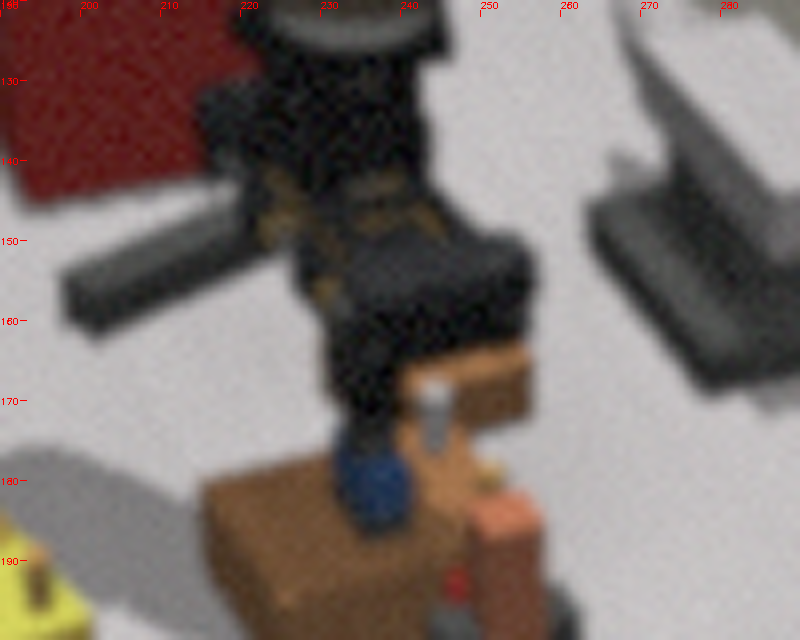

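move_arm:
  series:
    - [[0,0,-1,0,0,0,-1],[0,0,-2,0,0,0,-1],[0,0,-3,0,0,0,-1],[0,0,-4,0,0,0,-1],[0,0,-4,0,0,0,-1],[0,0,-4,0,0,0,-1],[0,0,-4,0,0,0,-1],[0,0,-2,0,0,0,-1],[0,0,0,0,0,0,-1],[0,0,0,0,0,0,-1]]

```text
time_s: 22.65
tcp_pos: [0.575, 0.1821, 0.3419]
ee_rot: [[0.07, -0.998, -0.004], [-0.998, -0.07, -0.001], [0.001, 0.004, -1.0]]
wrist_force: [0.3, -0.4, -3.4]
gripper_width: 0.228
```

```bash
python3 st.py;python3 - <<'E'
from h import *
s=r.capture("side");crop(s,180,50,120,100,6,"s7")
E
```

```text
t 22.65 tcp [0.575  0.1821 0.3419] yaw 274.03 Ftool [ 0.4 -0.3  3.4] hub in tool mm [384.1  65.7   0.6] j6 61.1 w 0.228
```

View pics/s7.png

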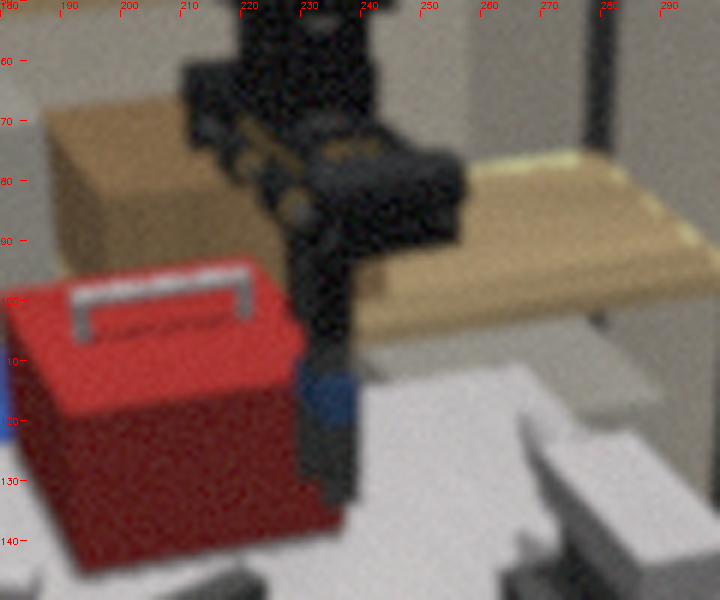

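move_arm:
  series:
    - [[0,0,0,0,0,5.2,-1],[4.86,1.99,0,0,0,0,-1],[4.86,1.99,0,0,0,0,-1],[4.86,1.99,0,0,0,0,-1],[4.86,1.99,0,0,0,0,-1],[4.86,1.99,0,0,0,0,-1],[4.86,1.99,0,0,0,0,-1],[4.86,1.99,0,0,0,0,-1],[4.86,1.99,0,0,0,0,-1],[0,0,0,0,0,0,-1],[0,0,0,0,0,0,-1],[0,0,0,0,0,0,-1]]

```text
time_s: 24.2
tcp_pos: [0.4093, -0.2024, 0.3435]
ee_rot: [[-0.019, -1.0, -0.001], [-1.0, 0.019, 0.0], [-0.0, 0.001, -1.0]]
wrist_force: [-0.4, 0.3, -3.7]
gripper_width: 0.226
```

```bash
python3 st.py
```

```text
t 24.2 tcp [ 0.4093 -0.2024  0.3435] yaw 268.92 Ftool [-0.3  0.4  3.7] hub in tool mm [ 9.000e-01 -1.272e+02 -1.000e-01] j6 94.8 w 0.226
```

move_arm:
  series:
    - [[0,0,1.5,0,0,0,-1],[0,0,1.5,0,0,0,-1],[0,0,0,0,0,0,-1],[0,0,0,0,0,0,-1]]

```text
time_s: 24.7
tcp_pos: [0.4092, -0.2033, 0.3141]
ee_rot: [[-0.02, -1.0, 0.0], [-1.0, 0.02, -0.0], [0.0, -0.0, -1.0]]
wrist_force: [0.2, 0.8, -4.0]
gripper_width: 0.227
```

```bash
python3 st.py;python3 - <<'E'
from h import *
s=r.capture("side");crop(s,180,160,100,90,8,"s8")
t=r.capture("top");crop(t,270,190,80,70,8,"t8")
E
```

```text
t 24.7 tcp [ 0.4092 -0.2033  0.3141] yaw 268.86 Ftool [-0.8 -0.2  4. ] hub in tool mm [-1.000e-01 -1.273e+02  0.000e+00] j6 94.8 w 0.227
```

View pics/s8.png

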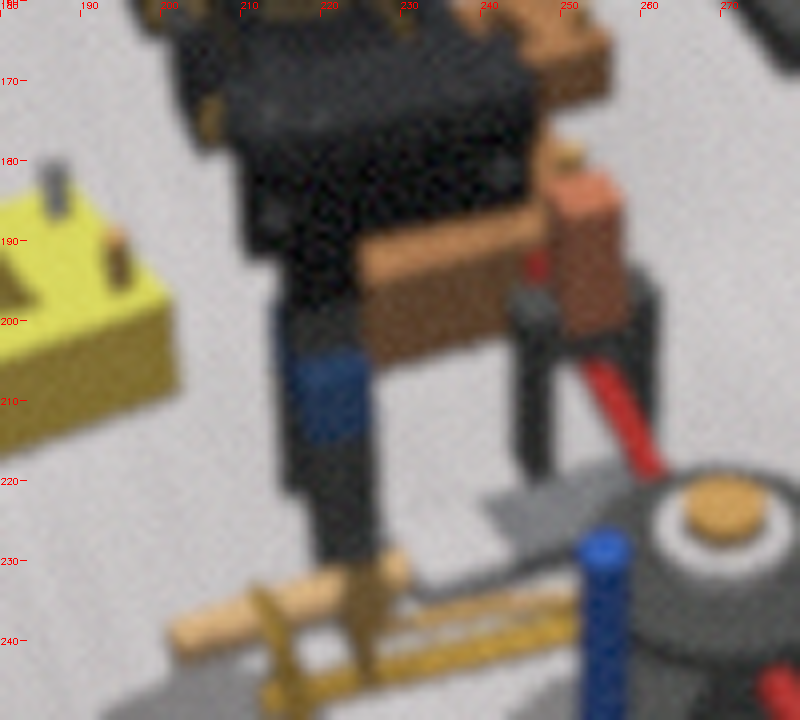

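View pics/t8.png

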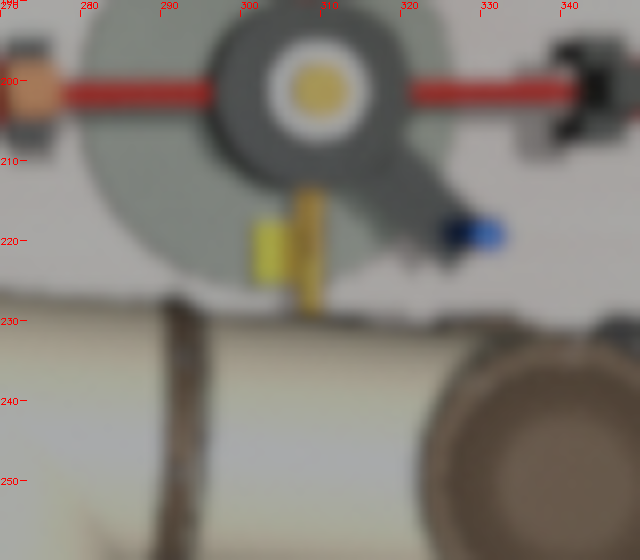

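```bash
cat > ov.py <<'E'
from h import *
import sys
name=sys.argv[1]; hubx,huby,th=[float(v) for v in sys.argv[2:5]]; fx,fy=[float(v)/1000 for v in sys.argv[5:7]]; dz=float(sys.argv[7]); (u0,v0,w,h,k)=[int(v) for v in sys.argv[8:13]]
s=r.capture("side");q=r.sense();p=q["tcp_pos"];R=q["ee_rot"]
im=cv2.resize(s["color"][v0:v0+h,u0:u0+w],None,fx=k,fy=k,interpolation=cv2.INTER_CUBIC)
im=np.clip(im.astype(float)*1.6,0,255).astype(np.uint8)
def line(pts,col):
    a=[(int((u-u0+.5)*k),int((v-v0+.5)*k)) for u,v in P(s,pts)]
    for i in range(len(a)-1): cv2.line(im,a[i],a[i+1],col,1)
# fork frame: x=-tool y?, y=tool x
yw=np.arctan2(R[1,0],R[0,0]);Y=np.array([np.cos(yw),np.sin(yw),0]);X=np.array([Y[1],-Y[0],0])
o=np.r_[p[:2],p[2]-dz]+X*fx+Y*fy
def bx(y0,y1,z0,z1,col,hx=.01):
    c=[o+X*a*hx+Y*y+np.array([0,0,z]) for z in(z0,z1) for a,y in((1,y0),(-1,y0),(-1,y1),(1,y1))]
    line(c[:4]+c[:1],col);line(c[4:]+c[4:5],col)
    for i in range(4): line([c[i],c[i+4]],col)
bx(-.01,.01,.005,.065,(0,255,255));bx(-.022,.022,-.015,.005,(0,255,0));bx(-.022,-.008,-.065,-.015,(255,0,255));bx(.008,.022,-.065,-.015,(255,0,255))
t=np.radians(th);E=np.array([np.cos(t),np.sin(t),0]);N=np.array([-E[1],E[0],0]);H=np.array([hubx,huby,0])
W=lambda x,y,z:H+E*(.128+x/1000)+N*y/1000+np.array([0,0,.164+z/1000])
for sg in(6,-6): line([W(-70,sg,-6),W(10,sg,-6)],(0,0,255))
line([W(10,-15,0),W(10,-15,14),W(17,-15,28),W(17,15,28),W(10,15,14),W(10,15,0)],(0,0,255))
line([W(-7,-15,11),W(-14,-15,38),W(-14,15,38),W(-7,15,11)],(255,0,0))
cv2.imwrite(f"pics/{name}.png",im)
E
python3 ov.py o1 .5365 -.2055 178.8 0 0 .0275 190 180 75 75 10
```

```text
(no output)
```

View pics/o1.png

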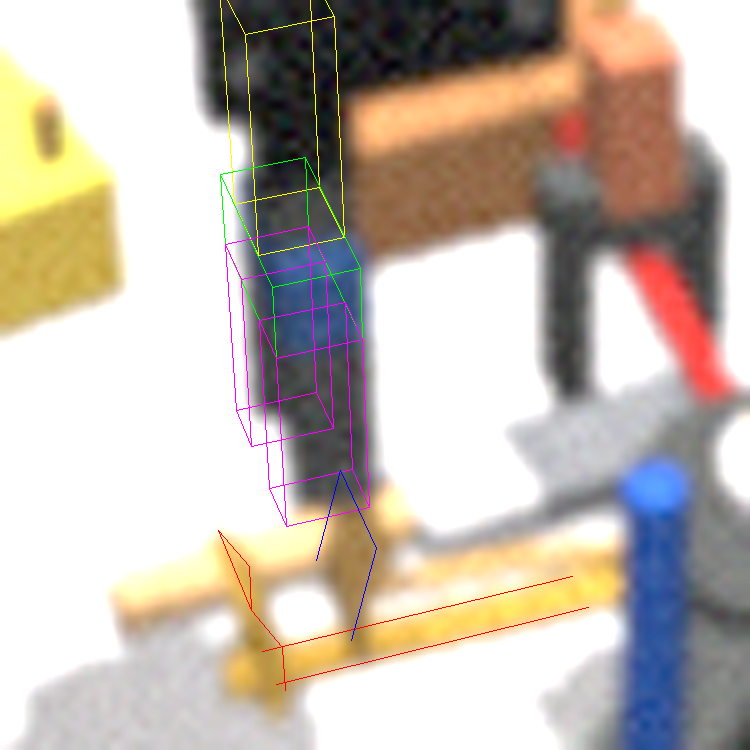

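```bash
python3 ov.py o2 .5365 -.2075 178.8 -2.5 0 .0255 190 180 75 75 10
python3 - <<'E'
from h import *
s=r.capture("side")
im=cv2.resize(s["color"][195:252,195:255],None,fx=12,fy=10.5,interpolation=cv2.INTER_LANCZOS4)
E
```

```text
(no output)
```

View pics/o2.png

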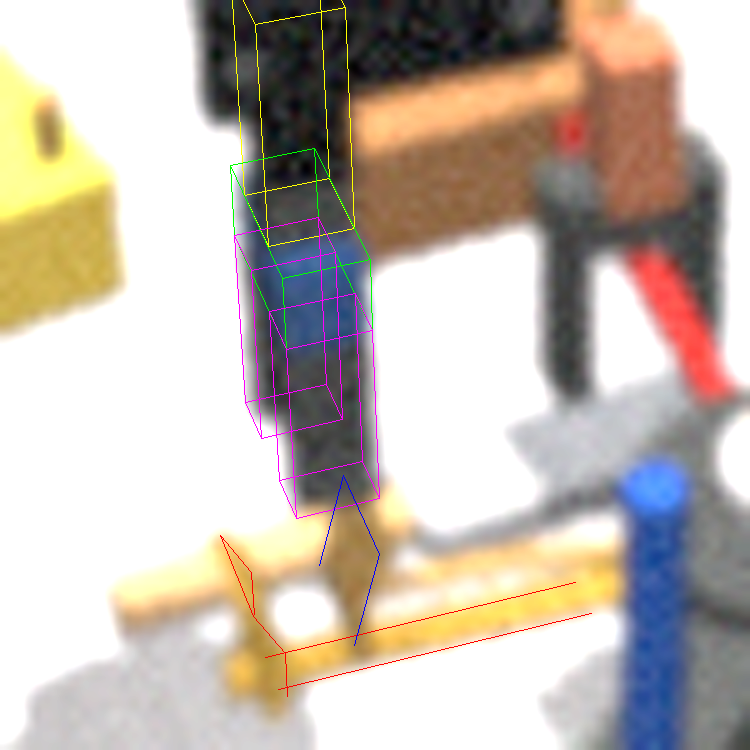

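Run:
```python
from h import *
s=r.capture("side")
g=np.mean([r.capture("side")["color"].astype(float) for _ in range(3)],0).mean(2)
for v in(203,206,210,214,217,220,223,226,229,231,234): print(v,g[v,208:232].astype(int))
for u in(219,221,223,225): print(u,g[212:245,u].astype(int))
b=s["color"]
for u in (213,215,230,236,242,248): print(u,[tuple(int(z) for z in b[v,u]) for v in range(232,250)])
```

```text
203 [199 197 199 200 188 146  86  46  41  46  45  47  48  51  54  52  59  67
  68  65  68  66  67  66]
206 [196 195 195 200 190 150  97  54  46  56  64  65  69  68  67  67  63  67
  77 102 127 149 159 162]
210 [196 194 195 197 193 166 112  64  44  43  48  58  58  56  54  57  56  63
 109 169 194 196 196 198]
214 [196 196 192 195 194 181 134  72  45  43  46  53  55  52  54  52  46  56
  91 145 182 193 195 192]
217 [195 194 195 195 195 183 142  88  52  40  47  44  48  46  45  45  42  47
  86 142 179 194 194 192]
220 [196 194 195 196 196 185 149  98  56  43  38  44  46  44  48  39  43  44
  78 130 176 195 197 195]
223 [199 197 196 196 196 197 191 184 175 147  97  56  44  43  46  47  42  41
  75 126 173 195 193 189]
226 [196 198 197 196 195 195 195 197 196 182 136  79  47  45  45  47  47  45
  70 114 153 182 197 203]
229 [197 196 196 194 196 198 195 196 197 187 150 100  61  54  55  54  55  56
  69 104 138 164 178 188]
231 [197 195 196 193 192 193 195 195 190 186 168 141 125 125 114  89  74  75
  80 105 140 158 159 156]
234 [190 184 168 141 124 133 149 165 171 172 170 168 162 149 118  86  
[... 1669 characters left out ...]
8), (182, 182, 188), (193, 192, 194), (195, 195, 197), (197, 197, 200), (195, 192, 198)]
242 [(102, 103, 105), (103, 112, 122), (103, 129, 155), (93, 139, 170), (106, 143, 169), (122, 150, 167), (114, 146, 168), (81, 141, 171), (63, 140, 179), (68, 138, 172), (108, 139, 159), (159, 165, 174), (188, 188, 190), (200, 196, 201), (198, 195, 200), (197, 195, 198), (190, 188, 191), (186, 184, 188)]
248 [(152, 156, 160), (164, 177, 191), (125, 157, 183), (88, 136, 168), (83, 132, 160), (75, 137, 167), (69, 144, 180), (65, 142, 181), (78, 131, 161), (132, 146, 161), (176, 179, 183), (191, 190, 196), (182, 181, 183), (158, 158, 162), (141, 138, 142), (132, 130, 134), (125, 127, 129), (127, 127, 126)]
```

move_arm:
  series:
    - [[0.12,0.45,0,0,0,0,-1],[0,0,0.8,0,0,0,-1],[0,0,0.6,0,0,0,-1],[0,0,0.4,0,0,0,-1],[0,0,0,0,0,0,-1]]

```text
time_s: 25.78
tcp_pos: [0.4043, -0.2043, 0.2956]
ee_rot: [[-0.02, -1.0, -0.001], [-1.0, 0.02, 0.0], [-0.0, 0.001, -1.0]]
wrist_force: [-1.0, 0.0, -3.6]
gripper_width: 0.227
```

```bash
python3 st.py; python3 ov.py o3 .5365 -.206 178.8 -3.7 0 .0265 190 180 75 75 10
```

```text
t 25.77 tcp [ 0.4043 -0.2043  0.2956] yaw 268.84 Ftool [-0.   1.   3.6] hub in tool mm [-1.300e+00 -1.322e+02 -1.000e-01] j6 95.0 w 0.227
```

View pics/o3.png

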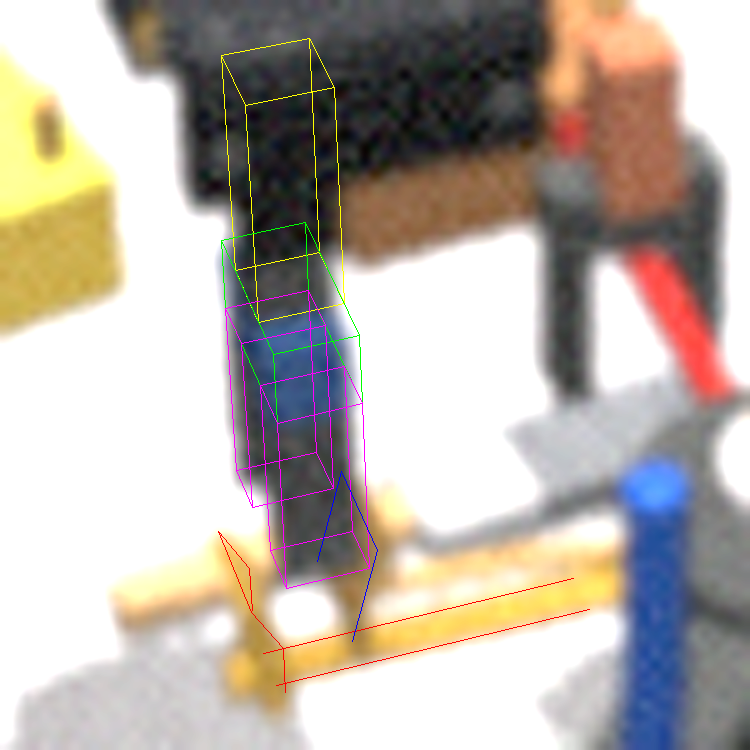

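```bash
cat > edge.py <<'E'
from h import *
q=r.sense();p=q["tcp_pos"]
g=np.mean([r.capture("side")["color"].astype(float) for _ in range(2)],0).mean(2)
s=r.capture("side")
R=q["ee_rot"];yw=np.arctan2(R[1,0],R[0,0]);Y=np.array([np.cos(yw),np.sin(yw),0]);X=np.array([Y[1],-Y[0],0])
import sys
for fx in [0,-.002,-.004]:
    o=np.r_[p[:2],p[2]-.0275]+X*fx
    for z in(-.03,-.04,-.05):
        # near tine is +Y side (Y points -y): left silhouette = X+ (outward), inner y; right: X- , Y+
        a=P(s,[o+X*.01+Y*.008+[0,0,z],o+X*.01+Y*.022+[0,0,z],o-X*.01+Y*.022+[0,0,z]])
        # both-tine silhouette
        v=int(round(a[1,1]));row=g[v]
        f=lambda us:us
        u=np.arange(int(a[0,0])-6,int(a[2,0])+8)
        x=row[u];m=int(len(u)//2)
        L=next((u[i]+(x[i]-115)/(x[i]-x[i+1]) for i in range(m,-1,-1) if x[i]>115),None)
        Rr=next((u[i-1]+(115-x[i-1])/(x[i]-x[i-1]) for i in range(m,len(u)) if x[i]>115),None)
        print(fx,z,"pred row",v,np.round(a[:,0],2),"obs",L,Rr)
print(p)
E
python3 edge.py
```

```text
0 -0.03 pred row 228 [214.3  215.94 224.41] obs 214.5909090909091 225.71223021582733
0 -0.04 pred row 231 [214.51 216.14 224.55] obs 216.50746268656715 227.2712765957447
0 -0.05 pred row 234 [214.72 216.34 224.7 ] obs 216.93040293040292 229.61797752808988
-0.002 -0.03 pred row 227 [215.14 216.79 225.25] obs 213.5369774919614 225.30903790087464
-0.002 -0.04 pred row 231 [215.35 216.99 225.39] obs 216.50746268656715 227.2712765957447
-0.002 -0.05 pred row 234 [215.55 217.18 225.53] obs 216.93040293040292 229.61797752808988
-0.004 -0.03 pred row 227 [215.98 217.64 226.09] obs 213.5369774919614 225.30903790087464
-0.004 -0.04 pred row 231 [216.18 217.83 226.22] obs 216.50746268656715 227.2712765957447
-0.004 -0.05 pred row 234 [216.38 218.02 226.36] obs 216.93040293040292 229.61797752808988
[ 0.40448744 -0.20436962  0.29589009]
```

move_arm:
  series:
    - [[0,0,0.4,0,0,0,-1],[0,0,0.4,0,0,0,-1],[0,0,0.4,0,0,0,-1],[0,0,0,0,0,0,-1]]

```text
time_s: 26.48
tcp_pos: [0.4042, -0.2043, 0.2835]
ee_rot: [[-0.02, -1.0, -0.001], [-1.0, 0.02, 0.0], [-0.0, 0.001, -1.0]]
wrist_force: [0.4, -0.0, -4.3]
gripper_width: 0.227
```

```bash
python3 st.py
python3 - <<'E'
from h import *
crop(r.capture("side"),190,185,75,65,10,"s9")
E
```

```text
t 26.48 tcp [ 0.4042 -0.2043  0.2835] yaw 268.83 Ftool [ 0.  -0.4  4.3] hub in tool mm [-1.300e+00 -1.323e+02 -1.000e-01] j6 95.0 w 0.227
```

View pics/s9.png

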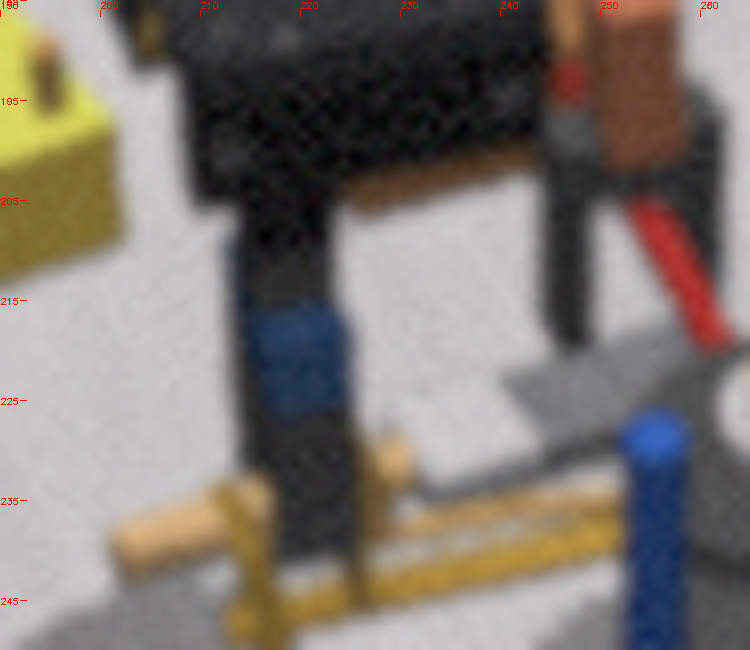

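move_arm:
  series:
    - [[0,0,0.3,0,0,0,-1],[0,0,0.3,0,0,0,-1],[0,0,0.3,0,0,0,-1]]

```text
time_s: 26.9
tcp_pos: [0.4047, -0.2045, 0.2752]
ee_rot: [[-0.02, -1.0, 0.001], [-1.0, 0.02, -0.0], [0.0, -0.001, -1.0]]
wrist_force: [-0.0, 0.7, 0.4]
gripper_width: 0.228
```

move_arm:
  series:
    - [[0,0,0.2,0,0,0,-1],[0,0,0,0,0,0,-1]]

```text
time_s: 27.15
tcp_pos: [0.4049, -0.2046, 0.2734]
ee_rot: [[-0.02, -1.0, 0.001], [-1.0, 0.02, -0.001], [0.001, -0.001, -1.0]]
wrist_force: [1.3, 0.1, -0.6]
gripper_width: 0.229
```

```bash
python3 st.py
python3 - <<'E'
from h import *
crop(r.capture("side"),190,185,75,65,10,"s10")
print(r.sense()["moment"])
E
```

```text
t 27.15 tcp [ 0.4049 -0.2046  0.2734] yaw 268.84 Ftool [-0.1 -1.3  0.6] hub in tool mm [  -1.5 -131.6    0.2] j6 95.0 w 0.229
[-0.25469587 -0.20505977 -0.01318195]
```

View pics/s10.png

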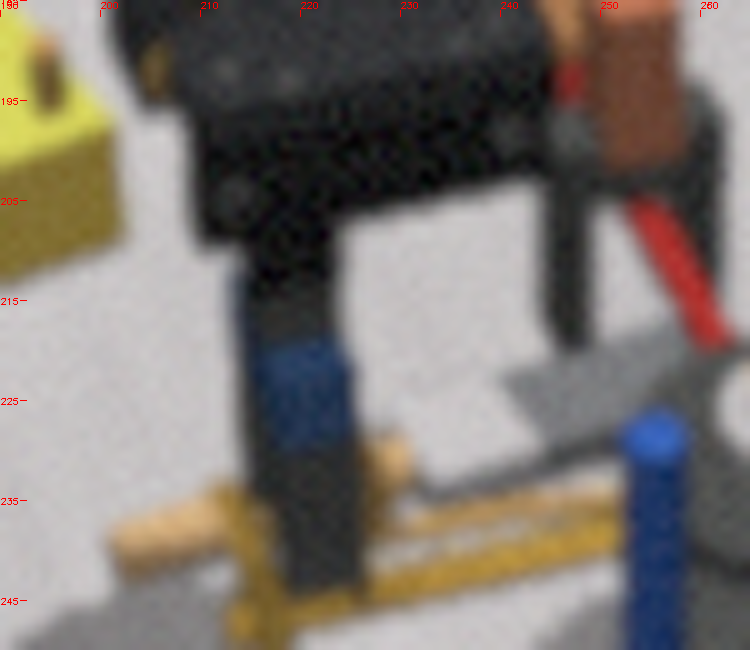

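move_arm:
  series:
    - [[0,-0.1,0.2,0,0,0,-1],[0,0,0,0,0,0,-1]]

```text
time_s: 27.45
tcp_pos: [0.4057, -0.2047, 0.2716]
ee_rot: [[-0.02, -1.0, 0.001], [-1.0, 0.02, -0.001], [0.001, -0.001, -1.0]]
wrist_force: [-0.4, -0.7, 2.7]
gripper_width: 0.227
```

```bash
python3 st.py
```

```text
t 27.45 tcp [ 0.4057 -0.2047  0.2716] yaw 268.84 Ftool [ 0.7  0.4 -2.7] hub in tool mm [-1.600e+00 -1.308e+02  1.000e-01] j6 95.0 w 0.227
```

move_arm:
  series:
    - [[0,0,0.3,0,0,0,-1],[0,0,0.3,0,0,0,-1],[0,0,0,0,0,0,-1]]

```text
time_s: 27.82
tcp_pos: [0.406, -0.2045, 0.2648]
ee_rot: [[-0.02, -1.0, 0.001], [-1.0, 0.02, -0.0], [0.0, -0.001, -1.0]]
wrist_force: [1.5, -2.0, -0.5]
gripper_width: 0.23
```

```bash
python3 st.py
```

```text
t 27.82 tcp [ 0.406  -0.2045  0.2648] yaw 268.83 Ftool [ 2.  -1.6  0.5] hub in tool mm [  -1.4 -130.5    0.2] j6 95.0 w 0.23
```

move_arm:
  series:
    - [[0,0,0.3,0,0,0,-1],[0,0,0.3,0,0,0,-1]]

```text
time_s: 28.08
tcp_pos: [0.4063, -0.2045, 0.2597]
ee_rot: [[-0.02, -1.0, 0.002], [-1.0, 0.02, -0.001], [0.001, -0.002, -1.0]]
wrist_force: [0.3, 0.3, 5.9]
gripper_width: 0.223
```

```bash
python3 st.py
python3 - <<'E'
from h import *
crop(r.capture("side"),190,185,75,65,10,"s11")
E
```

```text
t 28.07 tcp [ 0.4063 -0.2045  0.2597] yaw 268.84 Ftool [-0.3 -0.4 -5.9] hub in tool mm [  -1.4 -130.2    0.3] j6 95.0 w 0.223
```

View pics/s11.png

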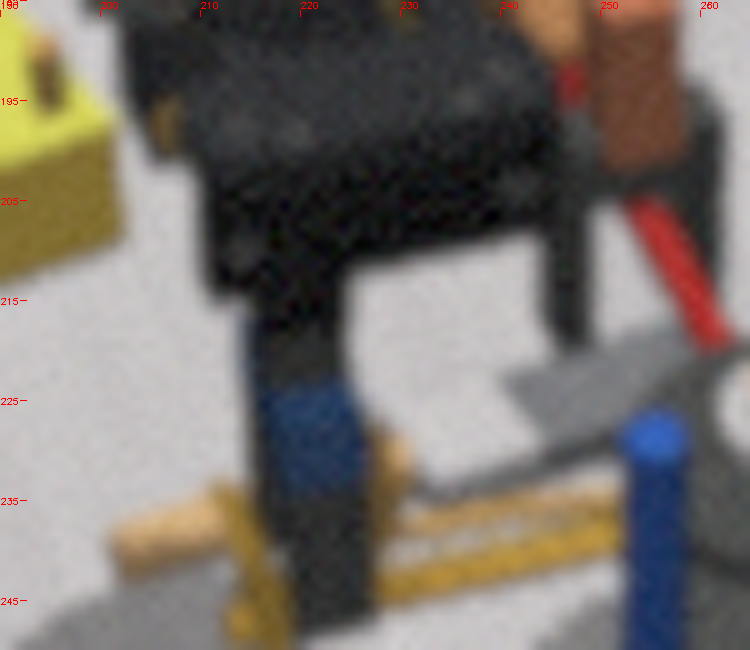

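move_arm:
  series:
    - [[0,0,0.2,0,0,0,-1],[0,0,0,0,0,0,-1]]

```text
time_s: 28.38
tcp_pos: [0.4062, -0.2045, 0.2575]
ee_rot: [[-0.02, -1.0, 0.002], [-1.0, 0.02, -0.0], [0.0, -0.002, -1.0]]
wrist_force: [1.9, -1.7, 5.3]
gripper_width: 0.227
```

move_arm:
  series:
    - [[0,0,0.2,0,0,0,-1],[0,0,0,0,0,0,-1]]

```text
time_s: 28.62
tcp_pos: [0.4062, -0.2044, 0.2555]
ee_rot: [[-0.02, -1.0, 0.002], [-1.0, 0.02, -0.0], [0.0, -0.002, -1.0]]
wrist_force: [1.2, -1.0, 4.7]
gripper_width: 0.229
```

```bash
python3 st.py
```

```text
t 28.62 tcp [ 0.4062 -0.2044  0.2555] yaw 268.84 Ftool [ 1.  -1.3 -4.7] hub in tool mm [  -1.4 -130.3    0.3] j6 95.0 w 0.229
```

move_arm:
  series:
    - [[0,0,0.2,0,0,0,-1],[0,0,0.2,0,0,0,-1]]

```text
time_s: 28.88
tcp_pos: [0.4063, -0.2045, 0.2517]
ee_rot: [[-0.02, -1.0, 0.002], [-1.0, 0.02, -0.0], [0.0, -0.002, -1.0]]
wrist_force: [2.7, -0.0, 5.7]
gripper_width: 0.229
```

move_arm:
  series:
    - [[0,0,0.2,0,0,0,-1],[0,0,0.2,0,0,0,-1]]

```text
time_s: 29.12
tcp_pos: [0.4063, -0.2044, 0.2477]
ee_rot: [[-0.02, -1.0, 0.002], [-1.0, 0.02, -0.0], [0.0, -0.002, -1.0]]
wrist_force: [1.9, -0.5, 6.4]
gripper_width: 0.228
```

```bash
python3 st.py
python3 - <<'E'
from h import *
crop(r.capture("side"),190,185,75,75,10,"s12")
E
```

```text
t 29.12 tcp [ 0.4063 -0.2044  0.2477] yaw 268.84 Ftool [ 0.5 -1.9 -6.4] hub in tool mm [  -1.4 -130.2    0.3] j6 95.0 w 0.228
```

View pics/s12.png

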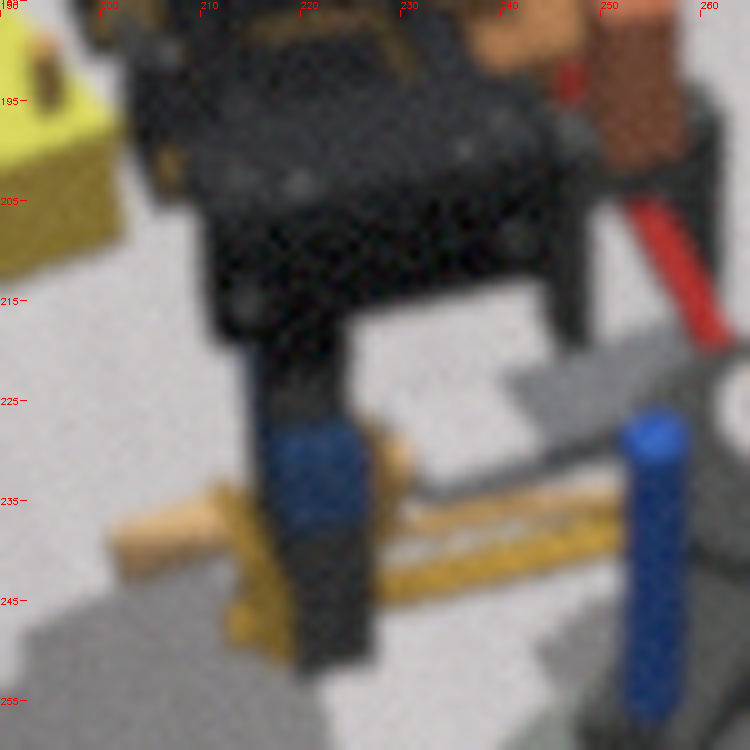

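move_arm:
  series:
    - [[0,0,0.25,0,0,0,-1],[0,0,0.25,0,0,0,-1],[0,0,0.25,0,0,0,-1]]

```text
time_s: 29.55
tcp_pos: [0.4064, -0.2044, 0.2402]
ee_rot: [[-0.02, -1.0, 0.002], [-1.0, 0.02, -0.0], [0.0, -0.002, -1.0]]
wrist_force: [1.4, 0.2, 6.4]
gripper_width: 0.232
```

```bash
python3 st.py
```

```text
t 29.55 tcp [ 0.4064 -0.2044  0.2402] yaw 268.84 Ftool [-0.2 -1.4 -6.4] hub in tool mm [  -1.3 -130.1    0.3] j6 95.0 w 0.232
```

move_arm:
  series:
    - [[0,0,0.25,0,0,0,-1],[0,0,0.25,0,0,0,-1],[0,0,0.25,0,0,0,-1]]

```text
time_s: 29.92
tcp_pos: [0.4064, -0.2044, 0.2327]
ee_rot: [[-0.02, -1.0, 0.003], [-1.0, 0.02, -0.0], [0.0, -0.003, -1.0]]
wrist_force: [1.9, 0.0, 6.1]
gripper_width: 0.23
```

```bash
python3 st.py
```

```text
t 29.93 tcp [ 0.4064 -0.2044  0.2327] yaw 268.84 Ftool [-0.1 -1.9 -6.1] hub in tool mm [  -1.3 -130.1    0.3] j6 95.0 w 0.23
```

move_arm:
  series:
    - [[0,0,0.25,0,0,0,-1],[0,0,0.25,0,0,0,-1],[0,0,0.25,0,0,0,-1]]

```text
time_s: 30.3
tcp_pos: [0.4065, -0.2044, 0.2252]
ee_rot: [[-0.02, -1.0, 0.003], [-1.0, 0.02, -0.0], [0.0, -0.003, -1.0]]
wrist_force: [2.6, -0.4, 6.4]
gripper_width: 0.226
```

move_arm:
  series:
    - [[0,0,0.25,0,0,0,-1],[0,0,0.25,0,0,0,-1],[0,0,0.2,0,0,0,-1]]

```text
time_s: 30.68
tcp_pos: [0.4065, -0.2044, 0.2182]
ee_rot: [[-0.02, -1.0, 0.003], [-1.0, 0.02, -0.0], [0.0, -0.003, -1.0]]
wrist_force: [1.8, -0.0, 5.7]
gripper_width: 0.23
```

```bash
python3 st.py
python3 - <<'E'
from h import *
crop(r.capture("side"),190,185,75,75,10,"s13")
E
```

```text
t 30.68 tcp [ 0.4065 -0.2044  0.2182] yaw 268.84 Ftool [-0.  -1.8 -5.7] hub in tool mm [  -1.3 -130.     0.3] j6 95.0 w 0.23
```

View pics/s13.png

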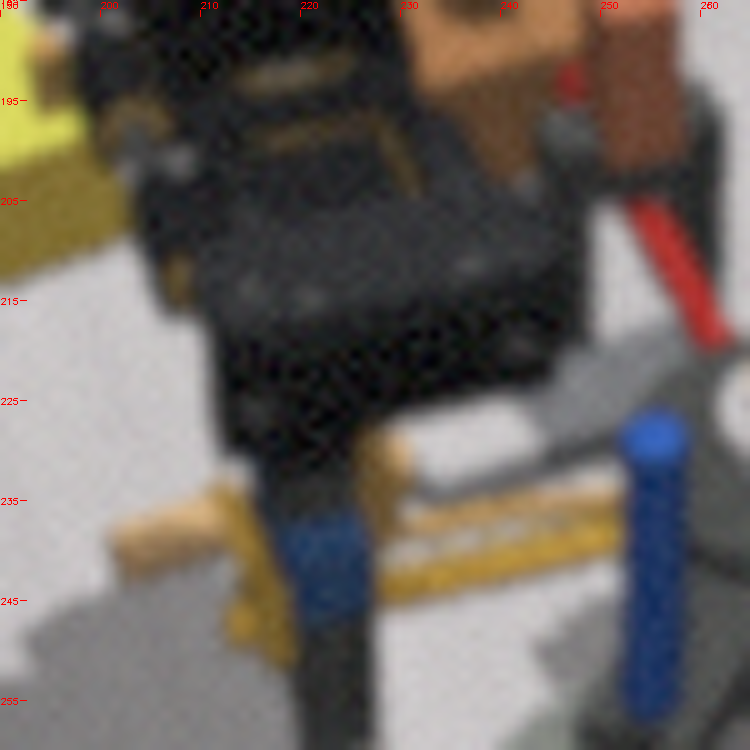

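move_arm:
  series:
    - [[0,0,0.2,0,0,0,-1],[0,0,0.2,0,0,0,-1],[0,0,0.2,0,0,0,-1]]

```text
time_s: 31.1
tcp_pos: [0.4066, -0.2044, 0.2122]
ee_rot: [[-0.02, -1.0, 0.003], [-1.0, 0.02, -0.0], [0.0, -0.003, -1.0]]
wrist_force: [3.0, 0.1, 6.3]
gripper_width: 0.224
```

move_arm:
  series:
    - [[0,0,0.1,0,0,0,-1],[0,0,0.1,0,0,0,-1]]

```text
time_s: 31.35
tcp_pos: [0.4065, -0.2043, 0.2102]
ee_rot: [[-0.02, -1.0, 0.003], [-1.0, 0.02, -0.0], [0.0, -0.003, -1.0]]
wrist_force: [2.3, 0.1, 5.8]
gripper_width: 0.224
```

move_arm:
  series:
    - [[0,0,0.1,0,0,0,-1],[0,0,0.1,0,0,0,-1]]

```text
time_s: 31.6
tcp_pos: [0.4066, -0.2044, 0.2082]
ee_rot: [[-0.02, -1.0, 0.003], [-1.0, 0.02, -0.0], [0.0, -0.003, -1.0]]
wrist_force: [1.3, -0.1, 5.8]
gripper_width: 0.229
```

move_arm:
  series:
    - [[0,0,0.1,0,0,0,-1]]

```text
time_s: 31.72
tcp_pos: [0.4066, -0.2043, 0.2072]
ee_rot: [[-0.02, -1.0, 0.003], [-1.0, 0.02, -0.0], [0.0, -0.003, -1.0]]
wrist_force: [2.2, 0.5, 6.0]
gripper_width: 0.221
```

move_arm:
  series:
    - [[0,0,0.05,0,0,0,-1]]

```text
time_s: 31.85
tcp_pos: [0.4066, -0.2044, 0.2067]
ee_rot: [[-0.02, -1.0, 0.003], [-1.0, 0.02, -0.0], [0.0, -0.003, -1.0]]
wrist_force: [2.5, -0.1, 5.8]
gripper_width: 0.229
```

move_arm:
  series:
    - [[0,0,0.1,0,0,0,-1]]

```text
time_s: 31.98
tcp_pos: [0.4066, -0.2044, 0.2063]
ee_rot: [[-0.02, -1.0, 0.003], [-1.0, 0.02, -0.001], [0.001, -0.003, -1.0]]
wrist_force: [0.6, 1.3, 12.0]
gripper_width: 0.225
```

move_arm:
  series:
    - [[0,0,0.05,0,0,0,-1],[0,0,0,0,0,0,-1]]

```text
time_s: 32.22
tcp_pos: [0.4066, -0.2044, 0.2062]
ee_rot: [[-0.02, -1.0, 0.003], [-1.0, 0.02, -0.001], [0.001, -0.003, -1.0]]
wrist_force: [0.1, 1.1, 11.7]
gripper_width: 0.22
```

```bash
python3 st.py; python3 ov.py o14 .5365 -.206 178.8 -2.5 0 .0275 190 185 75 75 10
```

```text
t 32.23 tcp [ 0.4066 -0.2044  0.2062] yaw 268.87 Ftool [ -1.1  -0.1 -11.7] hub in tool mm [  -1.3 -129.9    0.4] j6 95.0 w 0.22
```

View pics/o14.png

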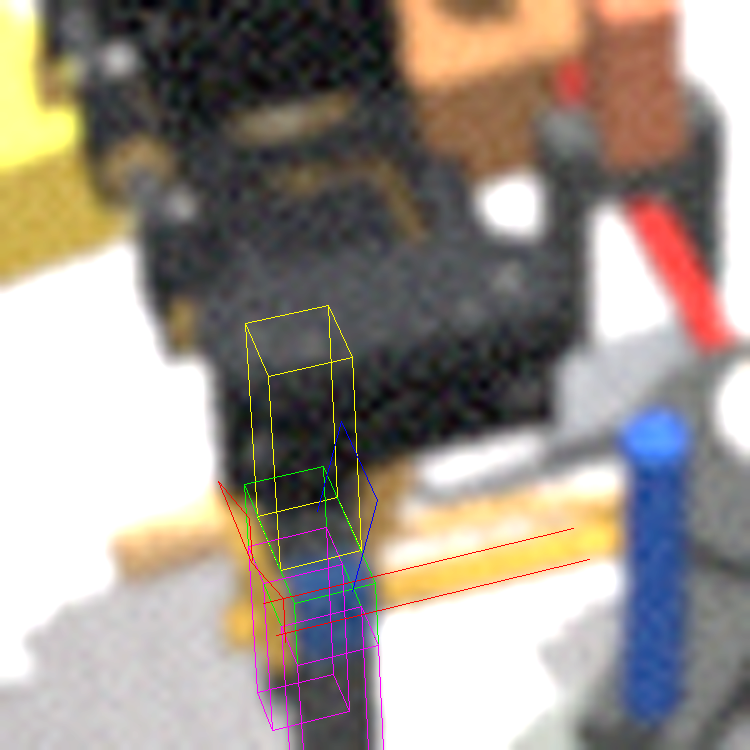

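move_arm:
  series:
    - [[0,0,0,0,0,0,-0.3],[0,0,0,0,0,0,0],[0,0,0,0,0,0,0],[0,0,0,0,0,0,0]]

```text
time_s: 32.78
tcp_pos: [0.405, -0.2043, 0.204]
ee_rot: [[-0.02, -1.0, -0.001], [-1.0, 0.02, 0.0], [-0.0, 0.001, -1.0]]
wrist_force: [0.7, 0.4, 0.2]
gripper_width: 0.486
```

```bash
python3 st.py
python3 - <<'E'
from h import *
crop(r.capture("side"),190,185,75,75,10,"s15")
E
```

```text
t 32.77 tcp [ 0.405  -0.2043  0.204 ] yaw 268.83 Ftool [-0.5 -0.7 -0.2] hub in tool mm [  -1.2 -131.5   -0.2] j6 95.0 w 0.486
```

View pics/s15.png

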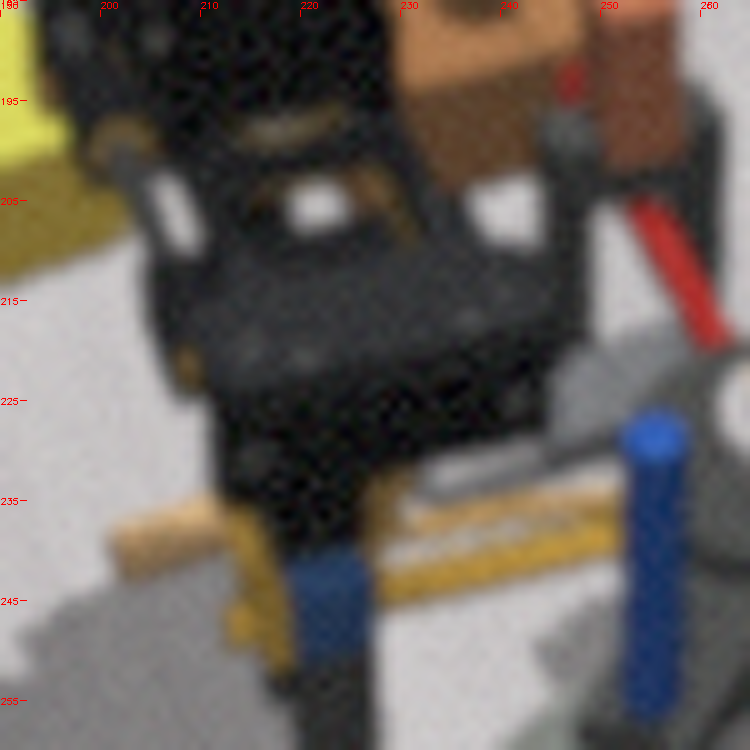

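move_arm:
  series:
    - [[0,0,-0.5,0,0,0,0.1],[0,0,-1,0,0,0,0.2],[0,0,-2,0,0,0,0.2],[0,0,-3,0,0,0,0.2],[0,0,-4,0,0,0,0.2],[0,0,-3,0,0,0,0.2],[-5.5,0,0,0,0,0,0.2],[-5.5,0,0,0,0,0,0.2],[-5.5,0,0,0,0,0,0.2],[-5.5,0,0,0,0,0,0.2],[0,0,0,0,0,0,0.2]]

```text
time_s: 34.2
tcp_pos: [0.4099, 0.0185, 0.3404]
ee_rot: [[-0.014, -1.0, 0.001], [-1.0, 0.014, 0.001], [-0.001, -0.001, -1.0]]
wrist_force: [-0.4, -0.0, -0.0]
gripper_width: 0.599
```

```bash
python3 st.py
python3 - <<'E'
from h import *
s=r.capture("side");crop(s,190,180,75,75,10,"s16")
t=r.capture("top");crop(t,260,150,100,100,6,"t16")
E
```

```text
t 34.2 tcp [0.4099 0.0185 0.3404] yaw 269.2 Ftool [0.  0.4 0. ] hub in tool mm [ 222.4 -129.7   -0. ] j6 63.7 w 0.599
```

View pics/s16.png

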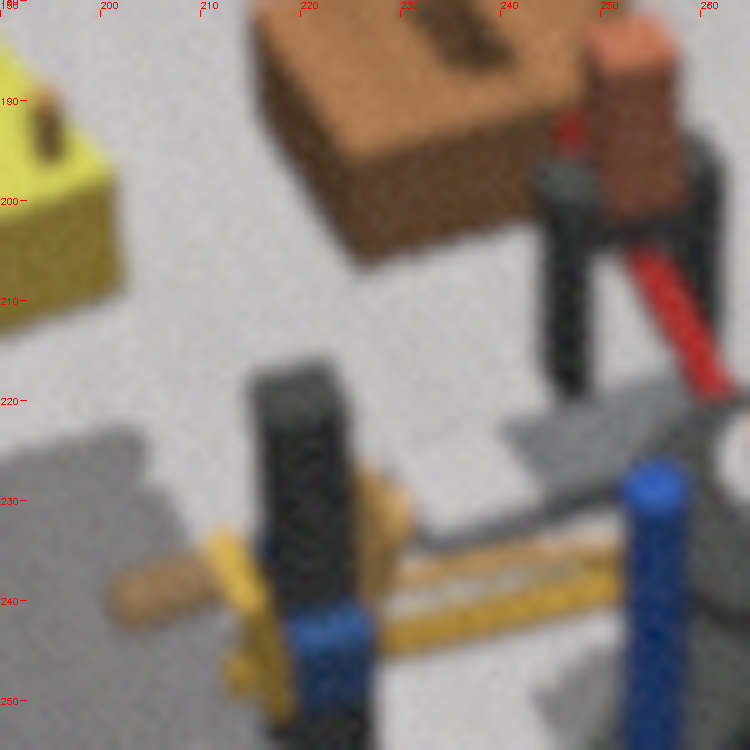

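View pics/t16.png

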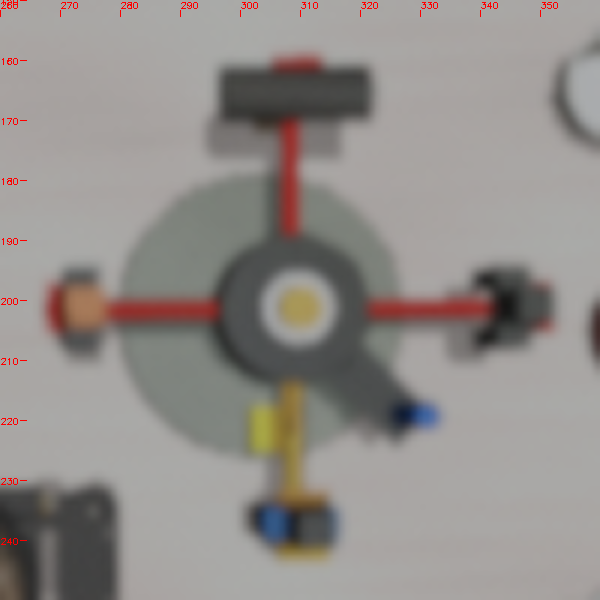

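Run:
```python
from h import *
t=r.capture("top");s=r.capture("side")
print(atz(t,*px(260,150,6,317,524),.244), atz(s,*px(190,180,10,295,392),.244))
c1=cv2.imread("pics/t4.png").astype(int);c2=cv2.imread("pics/t16.png").astype(int)
print(np.abs(c1-c2)[40:450].mean())
print("peg",atz(t,*px(260,150,6,428,415),.248))
cv2.imwrite("pics/tf.png",cv2.resize(t["color"],(800,600)))
```

```text
[ 0.41240887 -0.20404445  0.244     ] [ 0.40805265 -0.20528875  0.244     ]
0.7886233062330623
peg [ 0.4723086  -0.26808052  0.248     ]
```

View pics/tf.png

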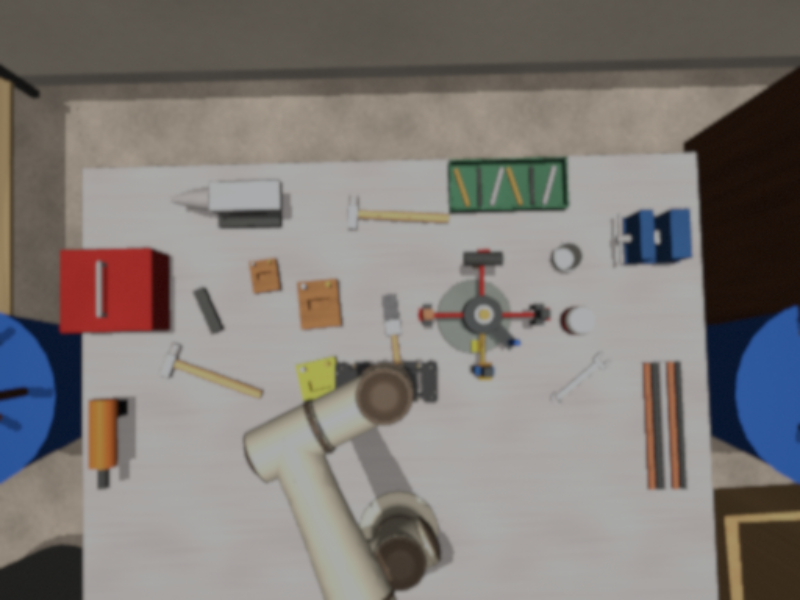

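Run:
```python
from h import *
print(r.finish_job())
```

```text
the job is handed in; nothing more can be done
None
```

I turned the carousel to its stop, hung the fork on the yellow hook, let go and handed the job in at about 34 s of the 72 s allowed. No verdict was reported.

- **Carousel:** I pushed it counter-clockwise by the blue peg, at about 7–8 N, until the tool stopped moving. I then held it there at about 17 N on the peg, 21 N in total. After the fork was hung, the peg and hub were at the same pixels as right after the stop.
- **Fork:** I lifted it out of the larger brown block and aligned it with the hook. I pressed it down past the keeper at about 10 N until the force jumped to about 16 N. The tool stalled at 0.2062 m, where 0.2065 m was expected for the fork fully home. I then opened the gripper and retreated, with wrist force near zero.
- **Last pictures:** The fork hangs astride the bar between lip and keeper. The bystanders are where they were at the start.
- **Disagreements:**
  - The two cameras put the shank top at x = 0.412 m (top) and 0.408 m (side), against a seat estimate of 0.4085 m. That is within the 6 mm tolerance and close to the calibration error.
  - While I carried the fork, the side camera gave its offset in the gripper as anywhere from 2 to 4 mm.
  - I judged the seating depth from the force jump and the stall height, not from a separate picture measurement.

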